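Refit the crank on a shop's nut dispenser

ROBOT

A 6-joint arm with a two-finger parallel gripper is mounted at the origin on the work surface. World frame = base frame: x ahead of the robot, y to its left, z up, the work surface at z = 0. Lengths are in mm, angles in degrees, forces in N, time in s.
With the tool pointing down it reaches from about 375 to 925 mm from the base axis. Payload 5.7 kg.
Tool frame: the origin (TCP) lies between the finger pads; the fingertips stand 19 mm ahead of it and the grasp point (between the pads) is the TCP (arm.tcp_to_tips is the distance from the TCP to the fingertips, in mm); z points along the fingers, y is the direction in which the jaws open and shut (so a half turn about z gives the same grasp; the last joint's range is limited). The gripper opens to 88 mm and grips with 3 to 60 N. Pads are 20 mm wide; open, the fingers measure 115 mm over their backs; the gripper's body (75 mm by 178 mm) begins 61 mm behind the grasp point.
Start: joints at [-80.85, 20.558, 86.54, -0, 72.909, -6.595], TCP at [162.798, -577.461, 241.623] pointing down, gripper open.
Joint ranges: [-170.27, 170.27], [-57.76, 135], [12.27, 136.19], [-55.21, 235.2], [11.17, 155.16], [-170.74, 170.74]. Speed limits (degrees/s): [136.94, 136.94, 180, 180, 180, 180].

INTERFACE

Orientations are given as a 3x3 rotation matrix whose columns are the frame's x, y, z axes.
In Python, from rig import arm, eyes gives the robot as it stands.
- The arm moves only by the tool send_rows, never from a script. Its argument "increments" is a list of rows, each a list of 5 numbers: the closure, from 0 (fully open) to 1 (shut), then the shift along the tool's x, y, z in mm, then the turn about the tool's z in rad. In form: [[claw, tx, ty, tz, spin], ...]. A call has 1 to 8 rows; each row shifts and turns the pose as measured when the row begins, along the tool's axes as they then stand; what a row does not reach is not made up. A row lasts 1/8 s, in which the tool goes at most 62.5 mm and 10.7 degrees, less where a joint would pass 70% of its speed; a pose out of reach is approached as far as the arm can. A call with a gripper value outside its range is refused whole. The fingers move at their own pace and stop on an object; "grip_force" is the grip in N (left out, the last holds). Time passes only in rows, so rows that do not move let the fingers close. It gives the time, the measured TCP pose, the force and the opening at its end, in the units of the state.
- arm.get_state(): the state, without advancing time (a new reading comes with each control period).
- eyes.capture(name): name is "side" or "top"; returns a dict with "frame" (400x640x3 uint8, red, green, blue), "camera_matrix" (3x3 intrinsics, pixels), "xyz" and "rotation" of the camera in the world. Camera axes: x right, y up, looking along -z (the intrinsics and any distortion apply to the point x, -y, -z); pixel columns grow to the right and rows downward; lengths in mm; the calibration is good to about 2 mm. A picture is of the moment at which its call begins. There is no depth.
- arm.hand_in(): hands the job in, once; it reports no verdict.
The state is a dict: "time": time; "joints": joint angles; "joint_velocities": joint speeds; "tau": joint torques, N m; "eef_pos": TCP position; "ee_rot": TCP orientation; "ft_force": force on the tool from outside, world axes, zero at the start; "torque": the same for the moment, N m; "width": finger opening in mm.
Only numpy, scipy, OpenCV 4.12 (cv2) and the standard library are available. Lean on these libraries where they do the work, as an engineer would, in place of code of your own. Each camera call takes 0.05 s, during which the arm holds its last target.

TASK

Put the nut dispenser on the sales table back together: seat the crank handle fully down on the square shaft and let go of it, then put the retaining cap over the stud so that it sits flat on the crank's hub. Then turn the crank clockwise (seen from above) as far as it goes, to shut the dispenser, and finally push the drawer fully in. Leave the mug, bowl and jar alone.

Things in the scene. Friction and masses are not known exactly. Their poses are not given: they have to be found in the camera images.
- crank_hub (a point): Loose steel crank, 0.16 kg, lying flat, knob up. Point: centre of its square hub (30 mm cube), 15 mm above the crank's underside. A 14 mm square hole runs vertically through, parallel to the hub's sides. x axis: along the arm to the knob; z up. The arm (16 mm wide, bottom 9 mm only) leaves the hub's +x face; grip the hub across y. The crank reaches to 76 mm from the hub's axis.
- crank_knob (a point): Centre of the crank's upright round wooden knob (22 mm diameter, 40 mm tall, fixed to the arm), 65 mm from the hub's axis along the arm and 34 mm above the crank's underside.
- cap_center (a point): Loose black round cap standing on the table, dome up: 30 mm diameter, 34 mm tall, 40 g, round 12 mm bore, 20 mm deep, open below. Point: its centre, 17 mm above its underside. It does not screw, it just drops on.
- shaft_seat (a point): Centre of the top of the collar (140 mm above the table, 32 mm wide) on the dispenser, where the crank's underside rests. Shaft above it: 12 mm square to 24 mm, taper to 28 mm, round 8 mm stud to 46 mm. x, y: square to the square's faces, turning with it; z up. Crank fits in any of 4 quarter turns. Below: fixed drum, radius 62, top at 130 mm, on a 160 x 160 x 85 mm tall wooden box.
- shaft (a joint): Turn of the shaft, rad: grows clockwise seen from above; free from 0 to a hard stop at 2.2 (shut). Starts between 0 and 0.5. It stays where it is left; friction about 0.08 N m. The crank has about 0.2 rad of free play on the square each way, so it must be turned that much farther.
- drawer_knob (a point): Centre of the front face of the steel drawer knob (26 mm disc, 16 mm thick, 42.5 mm above the table), 35 mm out from the drawer's front. x axis: level, the way the drawer slides in, towards the shaft's axis; z up. The drawer is in the middle of one side of the wooden box.
- drawer (a joint): How far the drawer is open, m: 0 fully in (a hard stop, its front flush with the box), at most 0.075. It stays where it is left; friction about 1 N.
- mug: White ceramic mug, 80 mm diameter, 90 mm tall, standing; origin at the centre of its underside. A bystander.
- bowl: Green glass bowl, 120 mm diameter, 50 mm tall; origin at the centre of its underside. A bystander.
- jar: Glass jar with a steel lid, 70 mm diameter, 100 mm tall; origin at the centre of its underside. A bystander.
Not all that is in view belongs to the job. Of the things that look like the part that bears crank_hub, the largest one is meant.

How it is judged (in metres and radians):
On the way, in this order (a step that is already met when the one before it is completed fails the run):
1. the crank sits fully down on the square shaft, released (horizontal distance between crank_hub and shaft_seat below 0.004 m and z of crank_hub in the frame of shaft_seat between 0.012 and 0.018 m and angle between crank_hub's own z axis and vertical below 0.15 rad and contact force between the fingers and crank below 0.1 N), for 0.2 s.
2. the cap sits on the hub over the stud (horizontal distance between cap_center and shaft_seat below 0.006 m and z of cap_center in the frame of shaft_seat below 0.051 m and angle between cap_center's own z axis and vertical below 0.2 rad), for 0.2 s.
3. the crank has been turned clockwise to the stop (value of joint shaft above 2.08 rad), for 0.1 s.
4. the drawer is pushed fully in (value of joint drawer below 0.005 m), for 0.1 s.
At the end, for the whole second after the job is handed in: Crank down on the square shaft (within 4 mm of its axis, 3 mm of the collar, tilt under 0.15 rad), cap over the stud on the hub (within 6 mm of the axis, 4 mm of flat, tilt under 0.2 rad), shaft within 0.12 rad of its clockwise stop, drawer in to within 5 mm (all of step 2 and horizontal distance between crank_hub and shaft_seat below 0.004 m and z of crank_hub in the frame of shaft_seat below 0.018 m and angle between crank_hub's own z axis and vertical below 0.15 rad and value of joint shaft above 2.08 rad and value of joint drawer below 0.005 m); the robot touches nothing.
It fails at once if the mug, bowl or jar is moved by more than 30 mm or tipped (distance of any of mug, bowl, jar from where it was at the start of the episode above 0.03 m or angle between any of mug, bowl, jar's own z axis and vertical above 0.4 rad).
It also fails if it takes over 72 s, if anything falls off the work surface, if the arm or the gripper's body presses on something with over 40 N, if the wrist force passes 120 N, or if a joint passes its speed limit or range.

## Working session

There is one attempt and no reset: what is moved stays moved. The work goes in short steps, Python scripts to look and compute and a tool call to move; the robot and the scene stay as the last step left them, time stands still between calls to the robot, and variables do not carry over. Pictures are saved under pics/ and viewed, and the job is handed in when it is done.

Besides the shell and the picture viewer there is one more tool, called after ">>>" in YAML: its name, and indented under it one key for each argument. send_rows: Moves the arm, as the interface text tells. Its arguments: {"type":"object","properties":{"increments":{"type":"array","items":{"type":"array","items":{"type":"number"}}},"grip_force":{"type":"number"}},"required":["increments"]}

```bash
ls; mkdir -p pics; python3 - <<'E'
from rig import arm, eyes
import cv2
print(arm.get_state())
for n in("side","top"):
    c=eyes.capture(n); print(n,{k:v for k,v in c.items() if k!="frame"})
    cv2.imwrite(f"pics/{n}0.png",c["frame"][:,:,::-1])
E
```

```text
pics
{'time': 0.0, 'joints': array([-8.08505146e+01,  2.05964370e+01,  8.65968914e+01,  8.21968141e-04,
        7.29079023e+01, -6.59429959e+00]), 'joint_velocities': array([ 0.10933611, -0.05436051,  0.11031319,  0.04253476, -0.10473848,
       -0.01123372]), 'tau': array([-1.70977717e-03, -5.15386355e+01, -2.70723671e+01,  6.74295961e-02,
        3.49365582e-02, -1.28193406e-04]), 'eef_pos': array([ 162.7021029 , -576.86042105,  240.8390434 ]), 'ee_rot': array([[ 9.62485851e-01,  2.71331745e-01, -2.67403916e-04],
       [ 2.71331790e-01, -9.62484290e-01,  1.74651088e-03],
       [ 2.16511776e-04, -1.75354720e-03, -9.99998439e-01]]), 'ft_force': array([ 0.91678937, -0.50227385,  0.55971648]), 'torque': array([-0.01685974, -0.00662117, -0.00532146]), 'width': 87.75312396490794}
side {'camera_matrix': array([[474.69175433,   0.        , 320.61035889],
       [  0.        , 474.69175433, 204.01412247],
       [  0.        ,   0.        ,   1.        ]]), 'xyz': array([ 324.34888594, -869.89948323,  882.51759442]), 'rotation': array([[ 0.96089539,  0.16892198, -0.21942065],
       [-0.27663508,  0.62098665, -0.73338163],
       [ 0.01237302,  0.76540247,  0.64343296]])}
top {'camera_matrix': array([[466.72683316,   0.        , 313.88951607],
       [  0.        , 466.72683316, 200.23743646],
       [  0.        ,   0.        ,   1.        ]]), 'xyz': array([ 548.08839098,  -31.64686967, 1319.56031214]), 'rotation': array([[ 0.02304163,  0.99848222, -0.05002341],
       [-0.99972196,  0.02276175, -0.00615744],
       [-0.00500948,  0.05015137,  0.99872906]])}
```

View pics/side0.png

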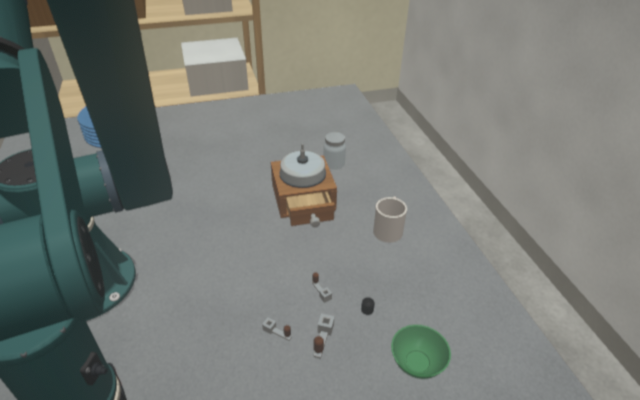

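View pics/top0.png

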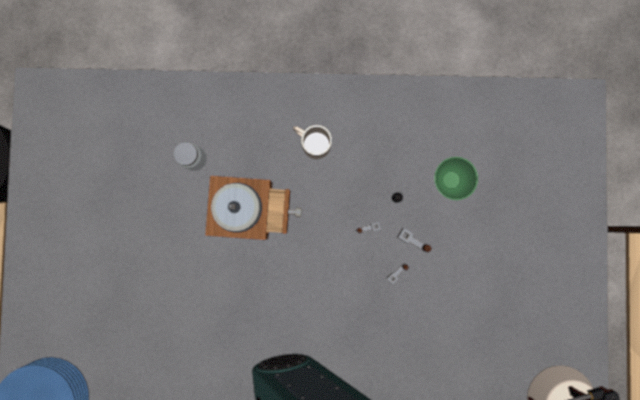

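The top view shows the dispenser at about (235,207) with the drawer toward -y (knob near 297,212). The largest crank has its hub at (405,236) and knob at (427,247), and the cap is at (397,197). Next I'll zoom in.

```bash
cat > h.py <<'E'
import numpy as np, cv2
def load(n,k):
    return cv2.imread(f"pics/{n}{k}.png")
CAM={}
def cams(c):return c["camera_matrix"],c["xyz"],c["rotation"]
def ray(c,u,v):
    K,p,R=cams(c); d=np.array([(u-K[0,2])/K[0,0],-(v-K[1,2])/K[1,1],-1.]); d=R@d; return p,d/np.linalg.norm(d)
def onz(c,u,v,z):
    p,d=ray(c,u,v); return p+d*(z-p[2])/d[2]
def proj(c,X):
    K,p,R=cams(c); q=R.T@(np.asarray(X,float)-p); return np.array([K[0,2]+K[0,0]*q[0]/-q[2],K[1,2]-K[1,1]*q[1]/-q[2]])
def tri(l):
    A=np.zeros((3,3));b=np.zeros(3)
    for p,d in l:
        M=np.eye(3)-np.outer(d,d);A+=M;b+=M@p
    X=np.linalg.solve(A,b);return X,[np.linalg.norm((np.eye(3)-np.outer(d,d))@(X-p)) for p,d in l]
def crop(im,x,y,w,h,s,f):
    cv2.imwrite(f,cv2.resize(im[y:y+h,x:x+w],None,fx=s,fy=s,interpolation=cv2.INTER_CUBIC))
E
python3 - <<'E'
from h import *
t=load("top",0);s=load("side",0)
a=cv2.resize(t[180:290,350:460],None,fx=5,fy=5,interpolation=2)
cv2.imwrite("pics/a.png",a)
crop(t,200,165,110,85,7,"pics/b.png")
crop(s,250,260,140,100,5,"pics/c.png")
crop(s,260,130,90,105,5,"pics/d.png")
E
```

```text
(no output)
```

View pics/a.png

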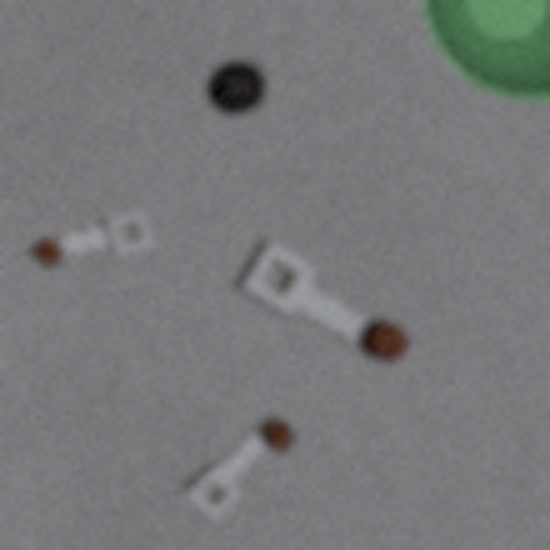

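View pics/b.png

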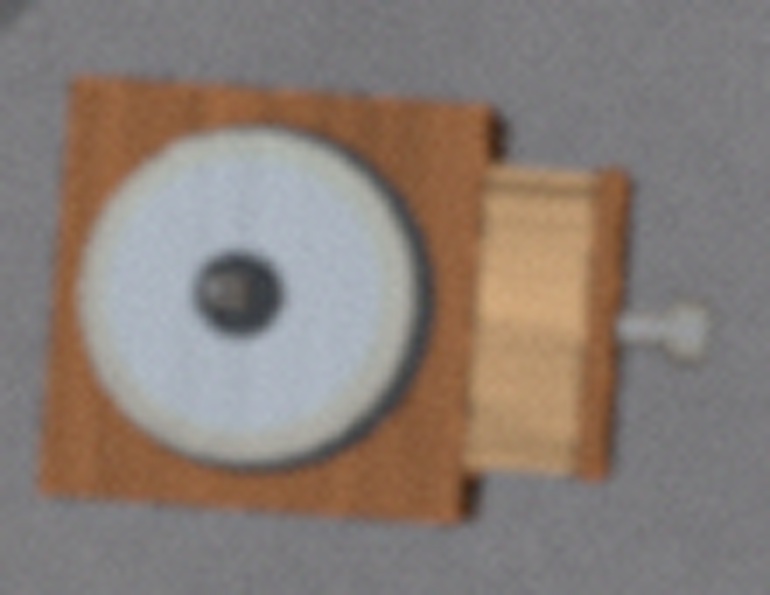

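View pics/c.png

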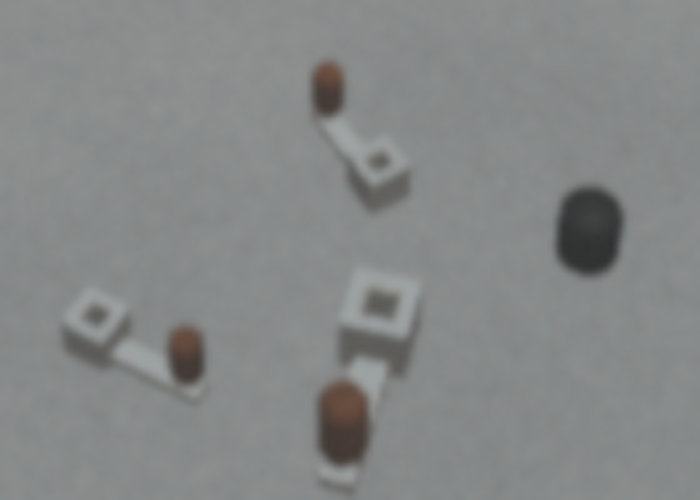

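View pics/d.png

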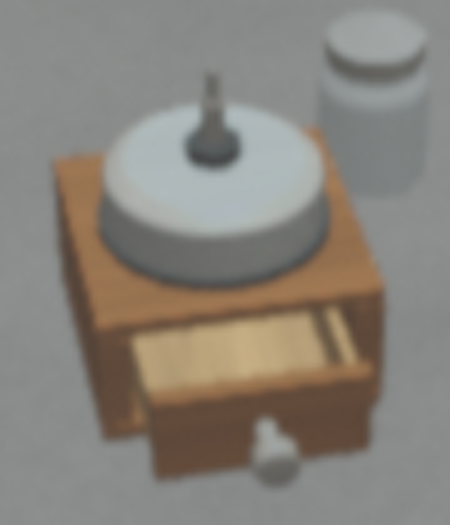

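The zooms show the large crank's arm pointing away from the hub to the lower right in the top view. The square shaft stands on the dark collar. I'll average frames to cut the noise, mainly to get the shaft's angle.

```bash
python3 - <<'E'
from rig import arm, eyes
import pickle
from h import *
C={}
for n in("side","top"):
    l=[eyes.capture(n) for _ in range(16)]
    c=dict(l[0]); c["frame"]=np.mean([x["frame"].astype(float) for x in l],0); C[n]=c
    print(np.std([x["frame"].astype(float) for x in l],0).mean())
pickle.dump(C,open("c0.pkl","wb"))
def sv(im,x,y,w,h,s,f):
    a=im[y:y+h,x:x+w,::-1]; a=np.clip((a-a.min())*255/(a.max()-a.min()),0,255).astype(np.uint8)
    cv2.imwrite(f,cv2.resize(a,None,fx=s,fy=s,interpolation=cv2.INTER_CUBIC))
sv(C["top"]["frame"],223,195,24,24,24,"pics/e.png")
sv(C["side"]["frame"],290,140,26,28,20,"pics/f.png")
sv(C["top"]["frame"],390,185,50,75,8,"pics/g.png")
E
```

```text
0.3670062626066289
1.9418109468126519
```

View pics/e.png

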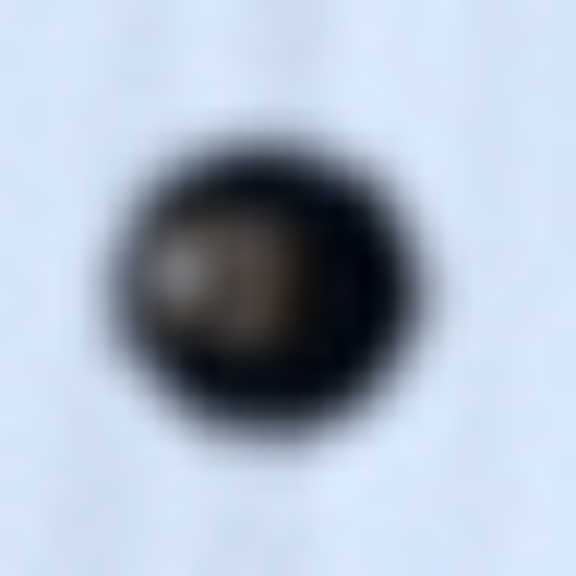

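View pics/f.png

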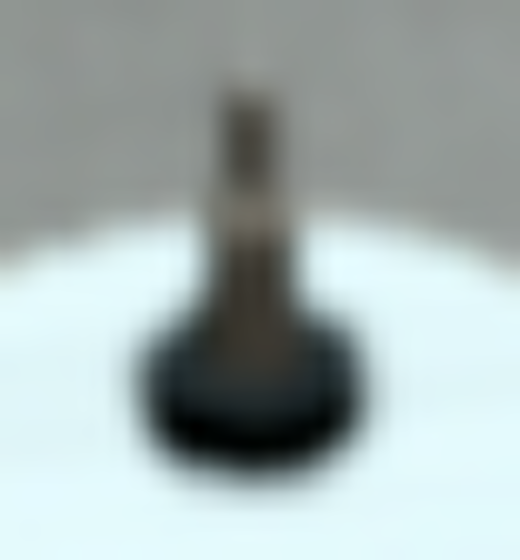

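View pics/g.png

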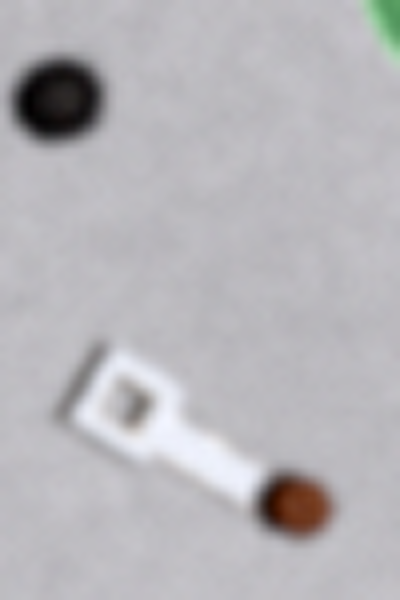

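The averaged top view shows the shaft's square nearly aligned with the image axes, and the side view shows one face nearly facing that camera. So its yaw is about -5 to -10°. Next I'll measure everything.

```bash
cat > m.py <<'E'
import pickle
from h import *
C=pickle.load(open("c0.pkl","rb"));T=C["top"];S=C["side"]
def cen(m,box):
    x0,y0,x1,y1=box; k=np.zeros(m.shape,np.uint8);k[y0:y1,x0:x1]=m[y0:y1,x0:x1]
    n,l,st,ce=cv2.connectedComponentsWithStats(k); i=1+np.argmax(st[1:,4]); 
    cnt=cv2.findContours((l==i).astype(np.uint8),0,2)[0][0]
    return st[i],ce[i],cnt
for c,nm,col,cap,knob,hub in((T,"top",(220,190,250,225),(388,187,408,208),(418,236,436,258),(396,224,434,254)),(S,"side",(280,140,325,182),(355,290,382,320),(308,330,330,356),(312,310,340,340))):
    f=c["frame"];g=f.mean(2); up=4
    F=cv2.resize(f.astype(np.float32),None,fx=up,fy=up,interpolation=cv2.INTER_CUBIC);G=F.mean(2)
    sc=lambda b:[up*v for v in b]
    def uv(ce):return (ce+0.5)/up-0.5
    for name,m,b,z in(("collar",G<115,col,140),("cap",G<70,cap,34 if nm=="top" else 17),("knob",(F[:,:,0]-F[:,:,2])>18,knob,54 if nm=="top" else 34)):
        st,ce,cn=cen(m.astype(np.uint8),sc(b)); p=uv(ce); print(nm,name,"area",st[4]/up**2,st[2]/up,st[3]/up,p.round(2),onz(c,*p,z).round(1))
t=T["frame"].mean(2); print("bg",t[250:270,330:350].mean())
print(t[200:216,226:246].round().astype(int))
print(t[226:254,396:434].round().astype(int))
E
python3 m.py
```

```text
top collar area 108.1875 12.0 11.75 [233.79 206.58] [586.5 177.9 140. ]
top cap area 85.5 11.0 10.0 [396.76 197.06] [ 626.5 -251.9   34. ]
top knob area 41.3125 8.0 6.75 [426.97 247.81] [ 489.9 -331.8   54. ]
side collar area 289.5 45.0 14.25 [301.4  177.61] [558.9  92.1 140. ]
side cap area 156.375 11.75 16.0 [367.36 305.87] [ 622.5 -255.1   17. ]
side knob area 71.9375 9.0 10.25 [318.5  340.91] [ 487.8 -324.5   34. ]
bg 124.30848958333334
[[179 178 178 175 171 164 156 152 150 154 163 173 179 180 182 181 179 178
  180 181]
 [179 177 174 163 147 129 114 105 106 113 130 148 163 175 181 181 180 179
  179 180]
 [179 175 162 138 111  90  77  71  71  77  88 106 130 158 177 181 180 178
  180 180]
 [179 169 145 111  86  78  75  74  70  66  67  73  96 136 167 179 180 179
  180 181]
 [178 163 129 101  94  92  90  87  80  69  65  64  76 111 153 175 180 179
  180 181]
 [175 151 118 107 114 105  97  95  85  71  64  63  65  92 139 170 178 179
  179 181]
 [172 144 111 111 120 108  95  93  85  71  64  64  62  83 128 163 178 179
  180 180]
 [171 143 109 100 106  97  91  92  83  69  65  65  63  80 12
[... 197 characters left out ...]
176 168 150 116  85  67  67  66  65  64  64  70  96 134 165 178 179 179
  180 181]
 [177 176 168 146 113  88  76  72  71  71  77  95 127 157 176 180 179 179
  180 181]
 [176 178 177 168 148 124 109 102  99 101 116 136 158 174 180 182 178 179
  180 181]
 [176 177 178 178 172 159 150 143 140 142 157 169 177 182 182 180 178 179
  181 181]
 [176 176 177 179 179 175 172 170 169 171 177 181 182 181 181 180 179 179
  181 182]
 [176 176 177 180 180 179 178 177 176 177 182 183 181 181 181 180 179 180
  180 182]]
[[124 124 124 ... 119 118 118]
 [123 123 124 ... 121 119 119]
 [123 124 125 ... 121 121 121]
 ...
 [123 123 122 ... 117 124 125]
 [122 122 123 ... 123 125 124]
 [121 122 123 ... 127 125 124]]
```

```bash
cat > m2.py <<'E'
from m import *
print("-----")
up=8
def big(c,b):
    x0,y0,x1,y1=b; return cv2.resize(c["frame"][y0:y1,x0:x1].astype(np.float32),None,fx=up,fy=up,interpolation=cv2.INTER_CUBIC)
def uv(p,b): return (np.asarray(p,float)+.5)/up-.5+np.array(b[:2])
# stud top view
for name,c,b,fn,z in(("crank steel top",T,(393,222,424,256),lambda F:F.mean(2)>138,30),("hubtop side",S,(310,308,342,342),lambda F:F.mean(2)>158,30),
  ("knob side",S,(308,330,330,360),lambda F:(F[:,:,0]-F[:,:,2])>6,34),("knob top",T,(418,236,436,258),lambda F:(F[:,:,0]-F[:,:,2])>12,54),
  ("drawerknob top",T,(288,200,306,224),lambda F:(F.mean(2)>145)&(F[:,:,0]-F[:,:,2]<20),42.5),
  ("wood box",T,(195,165,300,250),lambda F:(F[:,:,0]-F[:,:,2])>30,85)):
    F=big(c,b); m=cv2.morphologyEx(fn(F).astype(np.uint8),cv2.MORPH_OPEN,np.ones((9,9)))
    n,l,st,ce=cv2.connectedComponentsWithStats(m);i=1+np.argmax(st[1:,4])
    cn=cv2.findContours((l==i).astype(np.uint8),0,1)[0][0]
    print(name,st[i]/up,uv(ce[i],b).round(2),onz(c,*uv(ce[i],b),z).round(1))
    bp=cv2.boxPoints(cv2.minAreaRect(cn)); 
    for q in bp: print("   ",uv(q,b).round(1),onz(c,*uv(q,b),z).round(1))
E
python3 m2.py|sed -n '/-----/,$p'
python3 - <<'E'
from m2 import *
def sv(im,x,y,w,h,s,f):
    a=im[y:y+h,x:x+w,::-1]; a=np.clip((a-a.min())*255/(a.max()-a.min()),0,255).astype(np.uint8)
    cv2.imwrite(f,cv2.resize(a,None,fx=s,fy=s,interpolation=cv2.INTER_CUBIC))
sv(S["frame"],308,308,36,50,12,"pics/k.png")
E
```

```text
-----
crank steel top [  7.125   7.25   22.     17.875 999.   ] [410.69 238.4 ] [ 513.6 -292.5   30. ]
    [398.9 237.1] [ 516.5 -260.    30. ]
    [404.1 228. ] [ 541.8 -273.9   30. ]
    [424.3 239.5] [ 511.4 -329.9   30. ]
    [419.1 248.6] [ 486.2 -315.9   30. ]
hubtop side [ 11.375  25.5     4.75    4.    104.125] [323.39 334.62] [ 502.6 -309.9   30. ]
    [320.7 336.8] [ 495.8 -313.5   30. ]
    [321.  332.9] [ 498.8 -304.6   30. ]
    [325.6 333.2] [ 508.1 -307.9   30. ]
    [325.4 337.1] [ 505.  -316.8   30. ]
knob side [   5.625    5.5     10.75    17.25  1226.125] [318.4  343.72] [ 485.7 -330.9   34. ]
    [313.2 335.1] [ 480.9 -307.9   34. ]
    [323.8 335.1] [ 502.3 -313.8   34. ]
    [323.8 352.2] [ 490.9 -352.8   34. ]
    [313.2 352.2] [ 470.2 -347.    34. ]
knob top [  5.25    8.625   8.375   7.5   389.25 ] [426.98 247.8 ] [ 490.  -331.8   54. ]
    [421.8 249.4] [ 485.5 -317.8   54. ]
    [424.7 242.8] [ 503.2 -325.5   54. ]
    [432.3 246.2] [ 494.5 -346.2   54. ]
    [429.4 252.8] [ 476.8 -338.5   54. ]
drawerknob top [  7.625   9.875   4.375   4.5   120.   ] [297.
[... 3271 characters left out ...]
426.98 247.8 ] [ 490.  -331.8   54. ]
    [421.8 249.4] [ 485.5 -317.8   54. ]
    [424.7 242.8] [ 503.2 -325.5   54. ]
    [432.3 246.2] [ 494.5 -346.2   54. ]
    [429.4 252.8] [ 476.8 -338.5   54. ]
drawerknob top [  7.625   9.875   4.375   4.5   120.   ] [297.48 211.53] [580.1  20.4  42.5]
    [295.2 209.4] [585.7  26.8  42.5]
    [299.4 209.4] [585.9  15.2  42.5]
    [299.4 213.8] [574.   14.9  42.5]
    [295.2 213.8] [573.7  26.5  42.5]
wood box [1.0250e+01 1.0500e+01 8.4875e+01 6.4500e+01 2.0976e+04] [252.13 208.58] [584.1 138.9  85. ]
    [204.5 235.3] [510.6 262.8  85. ]
    [209.  174.6] [671.7 256.3  85. ]
    [290.5 180.7] [660.4  39.2  85. ]
    [286.  241.4] [499.6  47.1  85. ]
```

View pics/k.png

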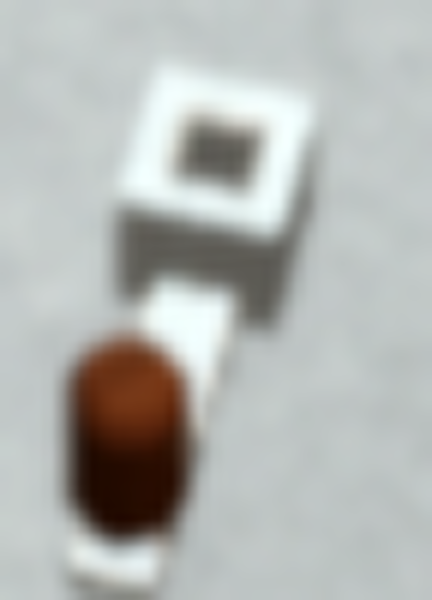

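```bash
python3 - <<'E'
import pickle
from h import *
C=pickle.load(open("c0.pkl","rb"));T=C["top"];S=C["side"]
for n,a,b,z in(("studtop",(229.9,205.8),(301.9,144.1),186),("hubtop",None,(325.7,320.1),30),("cap17",(396.76,197.06),(367.36,305.87),17),("knob34",(426.98,247.8),(318.4,343.72),34)):
    if a: print(n,"top",onz(T,*a,z).round(1))
    print(n,"side",onz(S,*b,z).round(1))
    if a: print(tri([ray(T,*a),ray(S,*b)]))
for c in("top","side"):
  print(c,[proj(C[c],X).round(1) for X in((522,-280,30),(586.5,178.5,186),(586.5,178.5,140))])
E
```

```text
studtop top [586.7 179.3 186. ]
studtop side [582.5 177.  186. ]
(array([585.07218518, 180.16738535, 183.6068377 ]), [np.float64(1.7278913909582152), np.float64(1.7278913909584892)])
hubtop side [ 517.8 -276.    30. ]
cap17 top [ 627.5 -254.8   17. ]
cap17 side [ 622.5 -255.    17. ]
(array([ 625.38209875, -254.34606596,   15.27416355]), [np.float64(2.319886041169084), np.float64(2.319886041169084)])
knob34 top [ 489.1 -336.6   34. ]
knob34 side [ 485.7 -330.8   34. ]
(array([ 487.02856498, -334.72912371,   39.18156261]), [np.float64(2.3573706606586473), np.float64(2.3573706606586096)])
top [array([406.2, 235.2]), array([230.2, 205.9]), array([233.6, 206.6])]
side [array([328.1, 321.1]), array([303.2, 143.6]), array([303.4, 157.8])]
```

>>> send_rows:
  increments:
    - [0, 53, -24, 6, 0]
    - [0, 53, -24, 6, 0]
    - [0, 53, -24, 6, 0]
    - [0, 53, -24, 6, 0]
    - [0, 53, -24, 6, 0]
    - [0, 53, -24, 10, 0]
    - [0, 53, -24, 10, 0]
    - [0, 53, -24, 10, 0]
  grip_force: 25

```text
time: 2.7
eef_pos: [528.6, -276.1, 181.3]
ee_rot: [[0.965, 0.263, 0.004], [0.263, -0.965, -0.008], [0.002, 0.009, -1.0]]
ft_force: [0.4, -1.2, -0.3]
width: 87.5
```

>>> send_rows:
  increments:
    - [0, 0, 0, 0, -0.16]
    - [0, 0, 0, 0, -0.16]
    - [0, 0, 0, 0, -0.16]
    - [0, 0, 0, 0, -0.16]
    - [0, 0, 0, 0, -0.16]

```text
time: 3.32
eef_pos: [532.6, -271.1, 180.0]
ee_rot: [[0.454, 0.891, 0.004], [0.891, -0.454, -0.007], [-0.004, 0.006, -1.0]]
ft_force: [0.4, -0.7, -0.5]
width: 87.6
```

```bash
cat >> h.py <<'E'
def st():
    from rig import arm
    s=arm.get_state(); R=s["ee_rot"]; 
    print("t",round(s["time"],2),"pos",s["eef_pos"].round(1),"psi",np.degrees(np.arctan2(R[1,0],R[0,0])).round(1),"tilt",R[:,2].round(3),"j",s["joints"].round(1),"F",s["ft_force"].round(1),"M",s["torque"].round(2),"w",s["width"].round(1)); return s
def plan(x,y,z,psi=None):
    s=st();R=s["ee_rot"]; d=R.T@(np.array([x,y,z])-s["eef_pos"]); p=np.degrees(np.arctan2(R[1,0],R[0,0]))
    print("tool shift",d.round(1),"spin",None if psi is None else np.radians((p-psi+180)%360-180).round(3))
def shot(n,k,x,y,w,h,s,N=4):
    from rig import eyes
    import pickle
    l=[eyes.capture(n) for _ in range(N)]; c=dict(l[0]); c["frame"]=np.mean([q["frame"].astype(float) for q in l],0)
    pickle.dump(c,open(f"{k}.pkl","wb"))
    a=c["frame"][y:y+h,x:x+w,::-1]; a=np.clip((a-a.min())*255/(a.max()-a.min()),0,255).astype(np.uint8)
    cv2.imwrite(f"pics/{k}.png",cv2.resize(a,None,fx=s,fy=s,interpolation=cv2.INTER_CUBIC)); return c
E
python3 - <<'E'
from h import *
plan(520,-278.5,120,62)
c=shot("side","s1",230,200,180,150,4)
for X in((520,-278.5,30),):print(proj(c,X))
shot("top","t1",340,170,140,110,5)
E
```

```text
Traceback (most recent call last):
  File "h.py", line 24, in plan
    s=st();R=s["ee_rot"]; d=R.T@(np.array([x,y,z])-s["eef_pos"]); p=np.degrees(np.arctan2(R[1,0],R[0,0]))
  File "h.py", line 22, in st
    print("t",round(s["time"],2),"pos",s["eef_pos"].round(1),"psi",np.degrees(np.arctan2(R[1,0],R[0,0])).round(1),"tilt",R[:,2].round(3),"j",s["joints"].round(1),"F",s["ft_force"].round(1),"M",s["torque"].round(2),"w",s["width"].round(1)); return s
                                                                                                                                                                                                                          ^^^^^^^^^^^^^^^^
AttributeError: 'float' object has no attribute 'round'
```

```bash
sed -i 's/s\["width"\].round(1)/round(float(s["width"]),1)/' h.py
python3 - <<'E'
from h import *
plan(520,-278.5,120,62)
c=shot("side","s1",230,200,180,150,4)
for X in((520,-278.5,30),):print(proj(c,X))
shot("top","t1",340,170,140,110,5)
E
```

```text
t 3.33 pos [ 532.6 -271.1  180. ] psi 63.0 tilt [ 0.004 -0.007 -1.   ] j [-33.5  23.6  91.2  -0.2  64.8  -6.4] F [ 0.4 -0.7 -0.5] M [-0.07 -0.03 -0.  ] w 87.6
tool shift [-12.1  -8.3  60. ] spin 0.017
[327.02339206 320.79826701]
```

View pics/s1.png

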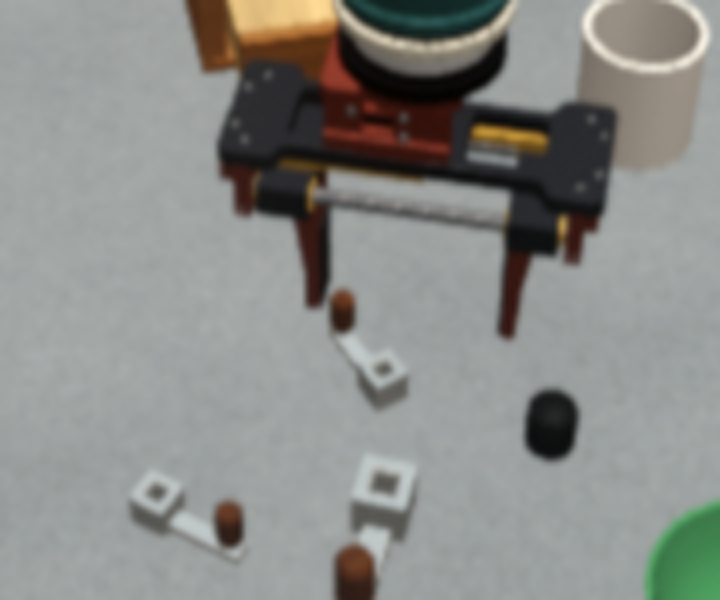

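View pics/t1.png

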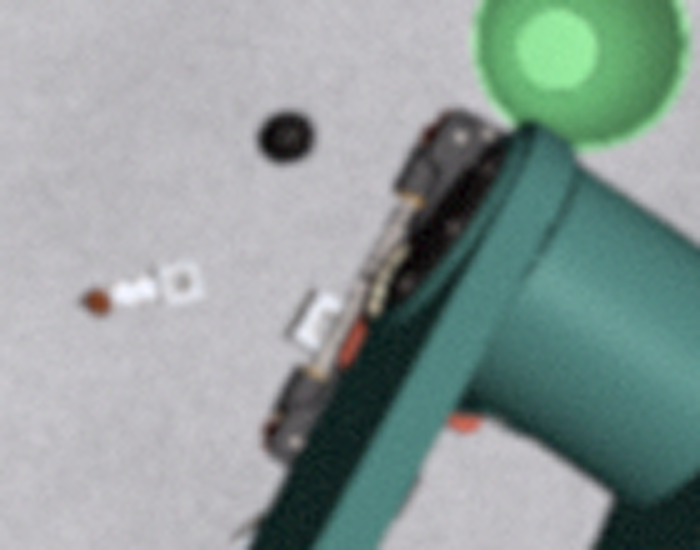

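The side picture shows the open fingertips at about (309,276) and (356.5,283.5). I'll check those against the known TCP to learn the side camera's offset.

```bash
python3 - <<'E'
from h import *
import pickle
c=pickle.load(open("s1.pkl","rb"))
p=np.array([532.6,-271.1,180]);R=np.array([[.454,.891],[.891,-.454]])
tip=p-[0,0,19]
for o in(-44,-50,0,44,50): print(o,proj(c,tip+np.r_[R[:,1]*o,0]).round(1))
print(onz(c,332.5,279.6,161))
E
```

```text
-44 [311.8 273.3]
-50 [308.9 272.9]
0 [333.4 276.6]
44 [355.2 280. ]
50 [358.2 280.5]
[ 528.6287119  -277.99782962  161.        ]
```

The side camera matches the TCP within about 0.5 px, so I trust it over the top camera. That puts the hub near (518,-277).

```bash
python3 -c "
from h import *
plan(518.3,-276.8,70,61)"
```

```text
t 3.73 pos [ 532.5 -271.2  180. ] psi 62.6 tilt [ 0.004 -0.007 -1.   ] j [-33.5  23.6  91.2  -0.2  64.8  -6. ] F [-0.4 -0.  -0.9] M [-0.03 -0.06  0.05] w 87.7
tool shift [-11.1 -10.7 110. ] spin 0.027
```

>>> send_rows:
  increments:
    - [0, -6, -6, 40, 0.03]
    - [0, -5, -5, 40, 0]
    - [0, 0, 0, 25, 0]
    - [0, 0, 0, 0, 0]

```text
time: 4.22
eef_pos: [519.3, -277.7, 73.8]
ee_rot: [[0.492, 0.87, 0.007], [0.871, -0.492, -0.009], [-0.004, 0.011, -1.0]]
ft_force: [-0.6, 0.1, -1.5]
width: 87.9
```

```bash
python3 - <<'E'
from h import *
plan(518.3,-276.8,24,61.5)
c=shot("side","s2",270,230,110,130,5)
E
```

```text
t 4.22 pos [ 519.3 -277.7   73.8] psi 60.5 tilt [ 0.007 -0.009 -1.   ] j [-34.7  30.5  97.8  -0.2  51.1  -5.1] F [-0.6  0.1 -1.5] M [-0.01 -0.01  0.07] w 87.9
tool shift [ 0.5 -1.8 49.8] spin -0.017
```

View pics/s2.png

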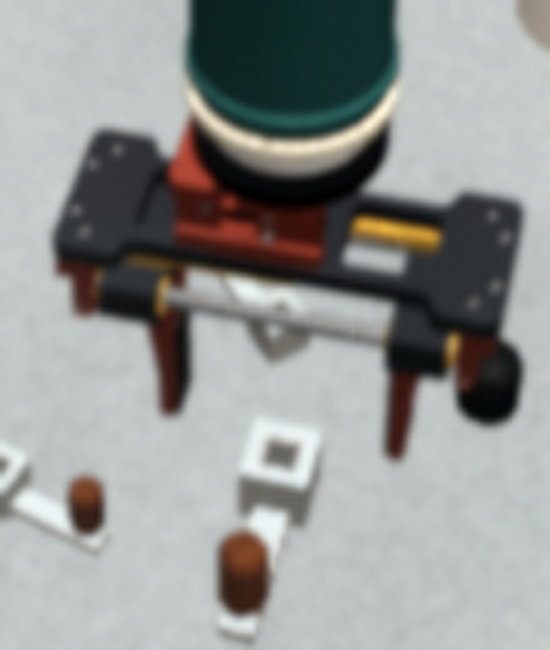

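>>> send_rows:
  increments:
    - [0, 0, -1, 20, -0.02]
    - [0, 0.5, -0.5, 20, 0]
    - [0, 0, 0, 9, 0]
    - [0, 0, 0, 1, 0]

```text
time: 4.92
eef_pos: [525.6, -281.1, 31.4]
ee_rot: [[0.473, 0.881, 0.022], [0.881, -0.473, -0.019], [-0.006, 0.028, -1.0]]
ft_force: [-0.1, 0.2, -0.0]
width: 87.9
```

```bash
python3 - <<'E'
from h import *
plan(518.3,-276.8,24,61.5)
c=shot("side","s3",270,250,110,110,5)
E
```

```text
t 4.92 pos [ 525.6 -281.1   31.4] psi 61.7 tilt [ 0.022 -0.019 -1.   ] j [-34.7  34.1  99.1  -0.2  45.1  -6.2] F [-0.1  0.2 -0. ] M [-0.07 -0.13  0.  ] w 87.9
tool shift [ 0.4 -8.7  7.1] spin 0.004
```

View pics/s3.png

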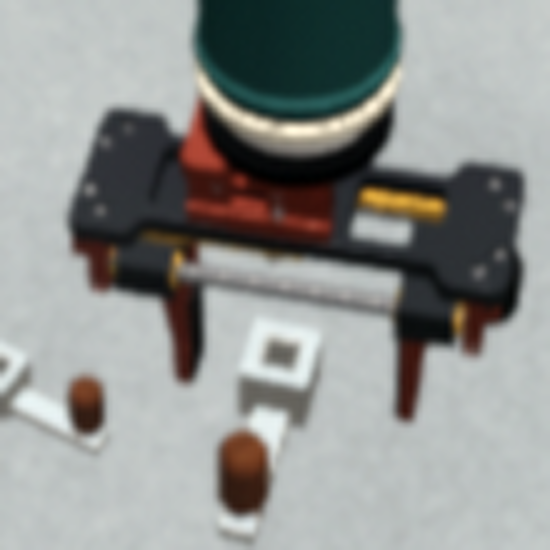

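>>> send_rows:
  increments:
    - [0, 0.4, -4.4, 4, 0]
    - [0, 0, -4.4, 3, 0]
    - [0, 0, 0, 0, 0]
    - [0, 0, 0, 0, 0]

```text
time: 5.62
eef_pos: [517.9, -276.6, 24.7]
ee_rot: [[0.474, 0.88, 0.023], [0.881, -0.473, -0.019], [-0.006, 0.029, -1.0]]
ft_force: [-0.6, -0.4, 0.5]
width: 87.6
```

```bash
python3 - <<'E'
from h import *
plan(518.3,-276.8,24,61.5)
E
```

```text
t 5.62 pos [ 517.9 -276.6   24.7] psi 61.7 tilt [ 0.023 -0.019 -1.   ] j [-34.7  34.2 100.6  -0.3  43.5  -6.3] F [-0.6 -0.4  0.5] M [-0.01 -0.01  0.02] w 87.6
tool shift [0.  0.4 0.7] spin 0.004
```

>>> send_rows:
  increments:
    - [0.5, 0, 0, 0.5, 0]
    - [0.7, 0, 0, 0, 0]
    - [1, 0, 0, 0, 0]
    - [1, 0, 0, 0, 0]
    - [1, 0, 0, 0, 0]
    - [1, 0, 0, 0, 0]

```text
time: 6.38
eef_pos: [518.3, -276.9, 24.3]
ee_rot: [[0.474, 0.88, 0.023], [0.881, -0.473, -0.02], [-0.006, 0.03, -1.0]]
ft_force: [1.1, 0.4, -0.7]
width: 31.5
```

```bash
python3 - <<'E'
from h import *
plan(518.3,-276.8,24,61.5)
c=shot("side","s4",270,250,110,110,5)
E
```

```text
t 6.38 pos [ 518.3 -276.9   24.3] psi 61.7 tilt [ 0.023 -0.02  -1.   ] j [-34.7  34.3 100.5  -0.2  43.5  -6.3] F [ 1.1  0.4 -0.7] M [-0.02 -0.05  0.04] w 31.5
tool shift [ 0.1 -0.1  0.3] spin 0.004
```

View pics/s4.png

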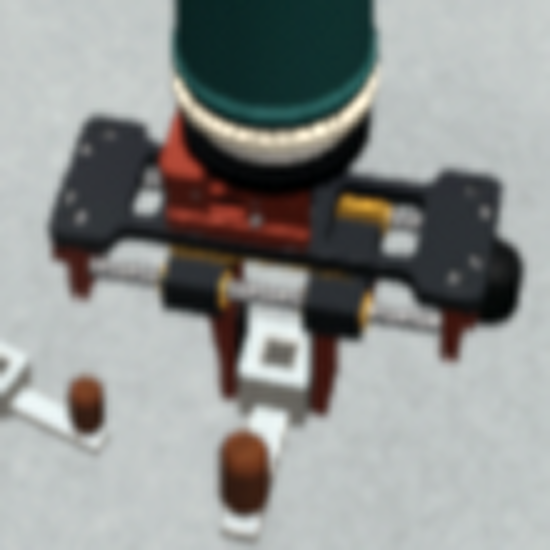

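>>> send_rows:
  increments:
    - [1, 0, 0, 0, 0]
    - [1, 0, 0, -15, 0]
    - [1, 0, 0, -30, 0]
    - [1, 0, 0, -40, 0]
    - [1, 0, 0, -50, 0]
    - [1, 0, 0, -50, 0]
    - [1, 0, 0, -40, 0]
    - [1, 0, 0, 0, 0]

```text
time: 7.58
eef_pos: [511.5, -271.2, 260.3]
ee_rot: [[0.473, 0.881, 0.023], [0.881, -0.473, -0.019], [-0.006, 0.029, -1.0]]
ft_force: [0.3, -0.4, -1.7]
width: 29.7
```

```bash
python3 - <<'E'
from h import *
plan(500,0,245,172)
c=shot("side","s5",250,180,150,150,4)
E
```

```text
t 7.58 pos [ 511.5 -271.2  260.3] psi 61.7 tilt [ 0.023 -0.019 -1.   ] j [-34.7  17.   89.1  -0.2  72.2  -6.4] F [ 0.3 -0.4 -1.7] M [-0.07 -0.04 -0.01] w 29.7
tool shift [ 233.5 -138.9    9.8] spin -1.924
```

View pics/s5.png

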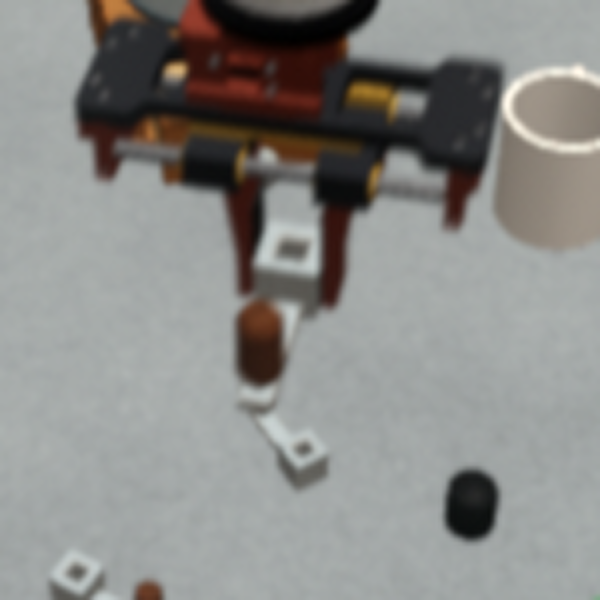

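```bash
python3 - <<'E'
from h import *
import pickle
c=pickle.load(open("s5.pkl","rb"))
s=st()
X=onz(c,322.7,241.6,266); d=X-s["eef_pos"]; print(X.round(1),(s["ee_rot"].T@d).round(1))
plan(583,177.5,255,172)
E
```

```text
t 7.78 pos [ 508.7 -269.5  254.3] psi 61.7 tilt [ 0.014 -0.013 -1.   ] j [-34.7  17.4  89.5  -0.2  72.1  -6.4] F [ 0.7  0.4 -1.3] M [-0.05 -0.04  0.04] w 30.0
[ 508.5 -271.8  266. ] [ -2.2   1.1 -11.7]
t 7.78 pos [ 508.7 -269.5  254.3] psi 61.7 tilt [ 0.014 -0.013 -1.   ] j [-34.7  17.4  89.5  -0.2  72.1  -6.4] F [ 0.7  0.4 -1.3] M [-0.05 -0.04  0.04] w 30.0
tool shift [ 428.8 -146.2   -5.5] spin -1.925
```

>>> send_rows:
  increments:
    - [1, 30, -10, 0, 0]
    - [1, 52, -18, 0, 0]
    - [1, 55, -19, 0, 0]
    - [1, 55, -19, 0, 0]
    - [1, 55, -19, 0, 0]
    - [1, 55, -19, 0, 0]
    - [1, 52, -18, 0, 0]
    - [1, 40, -14, 0, 0]

```text
time: 8.78
eef_pos: [570.0, 151.8, 232.9]
ee_rot: [[0.48, 0.877, -0.014], [0.877, -0.48, -0.009], [-0.015, -0.008, -1.0]]
ft_force: [-0.1, -0.6, -2.4]
width: 30.2
```

>>> send_rows:
  increments:
    - [1, 20, -6, 0, -0.1]
    - [1, 0, 0, 0, -0.16]
    - [1, 0, 0, 0, -0.16]
    - [1, 0, 0, 0, -0.16]
    - [1, 0, 0, 0, -0.16]
    - [1, 0, 0, 0, -0.16]
    - [1, 0, 0, 0, -0.16]
    - [1, 0, 0, 0, -0.16]

```text
time: 9.78
eef_pos: [563.8, 175.8, 212.5]
ee_rot: [[-0.692, 0.72, -0.049], [0.721, 0.692, -0.015], [0.023, -0.045, -0.999]]
ft_force: [-0.5, -0.6, -1.2]
width: 29.8
```

```bash
python3 - <<'E'
from h import *
plan(583,177.5,255,172)
E
```

```text
t 9.78 pos [563.8 175.8 212.5] psi 133.8 tilt [-0.049 -0.015 -0.999] j [ 10.8  22.8  87.4  -0.3  72.7 -32.9] F [-0.5 -0.6 -1.2] M [-0.01 -0.17  0.02] w 29.8
tool shift [-11.1  13.1 -43.4] spin -0.666
```

>>> send_rows:
  increments:
    - [1, 0, 0, -20, 0]
    - [1, 0, 0, -20, 0]
    - [1, 0, 0, 0, 0]

```text
time: 10.15
eef_pos: [562.0, 175.6, 245.7]
ee_rot: [[-0.693, 0.718, -0.062], [0.72, 0.694, -0.017], [0.031, -0.057, -0.998]]
ft_force: [0.3, 0.4, -1.3]
width: 30.1
```

```bash
python3 - <<'E'
from h import *
plan(583,177.5,255,172)
from rig import eyes
for i in range(4): eyes.capture("side")
plan(583,177.5,255,172)
E
```

```text
t 10.15 pos [562.  175.6 245.7] psi 133.9 tilt [-0.062 -0.017 -0.998] j [ 10.8  21.4  84.7  -0.3  77.6 -33.1] F [ 0.3  0.4 -1.3] M [ 0.03 -0.14 -0.04] w 30.1
tool shift [-12.9  15.9 -10.6] spin -0.665
t 10.35 pos [561.  175.4 244.8] psi 133.9 tilt [-0.065 -0.018 -0.998] j [ 10.8  21.4  84.8  -0.3  77.6 -33.1] F [-0.   0.2 -1.3] M [-0.   -0.17  0.03] w 30.5
tool shift [-13.4  16.7 -11.7] spin -0.665
```

>>> send_rows:
  increments:
    - [1, 0, 0, -3, -0.17]
    - [1, 0, 0, -3, -0.17]
    - [1, 0, 0, -3, -0.17]
    - [1, 0, 0, -3, -0.155]
    - [1, 0, 0, 0, 0]

```text
time: 10.98
eef_pos: [559.2, 175.0, 251.9]
ee_rot: [[-0.99, 0.118, -0.072], [0.12, 0.993, -0.019], [0.07, -0.028, -0.997]]
ft_force: [-0.3, -0.1, -0.5]
width: 29.9
```

```bash
python3 - <<'E'
from h import *
plan(583,177.5,255,172)
E
```

```text
t 10.97 pos [559.2 175.  251.9] psi 173.1 tilt [-0.072 -0.019 -0.997] j [ 10.8  21.2  84.2  -0.3  78.9 -72.3] F [-0.3 -0.1 -0.5] M [ 0.03 -0.23 -0.01] w 29.9
tool shift [-23.1   5.2  -4.9] spin 0.019
```

>>> send_rows:
  increments:
    - [1, -12, 2.5, 0, 0.02]
    - [1, -12, 2.5, 0, 0]
    - [1, 0, 0, 0, 0]

```text
time: 11.35
eef_pos: [585.4, 176.9, 248.7]
ee_rot: [[-0.987, 0.145, -0.073], [0.147, 0.989, -0.019], [0.07, -0.03, -0.997]]
ft_force: [-0.2, -0.5, -0.6]
width: 30.0
```

```bash
python3 - <<'E'
from h import *
plan(583,177.5,255,172)
c=shot("side","s6",250,90,110,100,6)
print(proj(c,(583,177.5,186)))
c=shot("top","t6",180,160,110,90,6)
E
```

```text
t 11.35 pos [585.4 176.9 248.7] psi 171.5 tilt [-0.073 -0.019 -0.997] j [ 10.5  23.5  81.   -0.3  79.9 -71. ] F [-0.2 -0.5 -0.6] M [-0.01 -0.17  0.03] w 30.0
tool shift [ 2.8  0.1 -6.1] spin -0.008
[302.03045459 143.98251816]
```

View pics/s6.png

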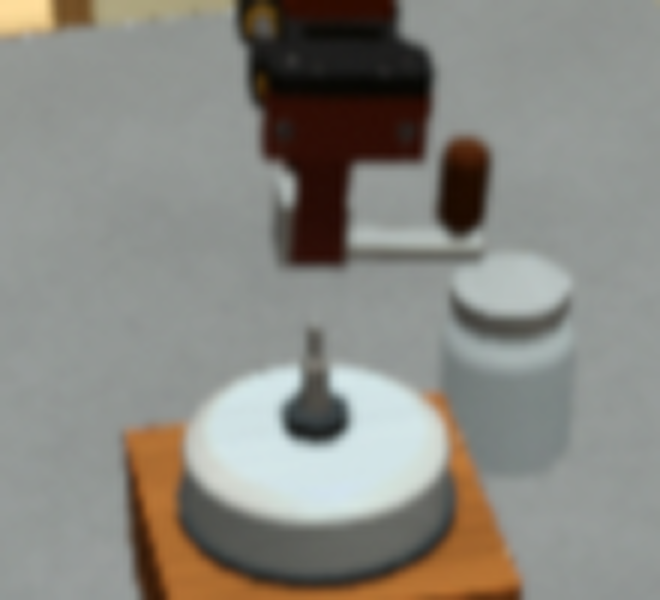

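View pics/t6.png

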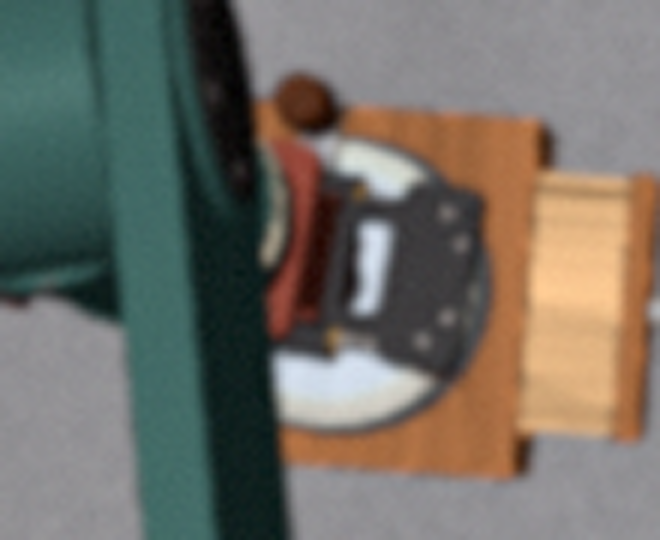

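>>> send_rows:
  increments:
    - [1, 2.8, 0, 20, 0]
    - [1, 0, 0, 0, 0]

```text
time: 12.0
eef_pos: [579.4, 177.0, 229.8]
ee_rot: [[-0.987, 0.144, -0.073], [0.146, 0.989, -0.019], [0.069, -0.03, -0.997]]
ft_force: [-0.1, -0.8, -2.2]
width: 29.8
```

```bash
python3 - <<'E'
from h import *
plan(583,177.5,255,172)
E
```

```text
t 12.0 pos [579.4 177.  229.8] psi 171.6 tilt [-0.073 -0.019 -0.997] j [ 10.6  23.9  83.1  -0.3  77.3 -70.9] F [-0.1 -0.8 -2.2] M [ 0.02 -0.12 -0.01] w 29.8
tool shift [ -1.7   0.3 -25.4] spin -0.007
```

>>> send_rows:
  increments:
    - [1, 0, 0, -50, 0]
    - [1, 0, 0, 0, 0]
    - [1, 0, 0, 0, 0]
    - [1, 0, 0, 20, 0]
    - [1, 0, 0, 20, 0]
    - [1, 0, 0, 10, 0]
    - [1, 0, 0, 0, 0]

```text
time: 12.88
eef_pos: [578.9, 176.8, 229.6]
ee_rot: [[-0.987, 0.144, -0.074], [0.146, 0.989, -0.02], [0.07, -0.03, -0.997]]
ft_force: [0.4, 0.7, -0.9]
width: 30.0
```

```bash
python3 - <<'E'
from h import *
plan(583,177.5,255,172)
E
```

```text
t 12.88 pos [578.9 176.8 229.6] psi 171.6 tilt [-0.074 -0.02  -0.997] j [ 10.6  23.9  83.2  -0.3  77.3 -70.9] F [ 0.4  0.7 -0.9] M [ 0.07 -0.19 -0.04] w 30.0
tool shift [ -2.2   0.5 -25.7] spin -0.007
```

```bash
python3 - <<'E'
from h import *
import pickle
S=pickle.load(open("s6.pkl","rb"));T=pickle.load(open("t6.pkl","rb"));S4=pickle.load(open("s4.pkl","rb"))
print("hole s4",onz(S4,325.8,319.6,30))
p=np.array([585.4,176.9,248.7])
n=np.array([.083,.047,1]);n/=np.linalg.norm(n)
R=np.array([[-.987,.145,-.073],[.147,.989,-.019],[.07,-.03,-.997]])
xc=-R[:,0]; xc=xc-n*(xc@n); xc/=np.linalg.norm(xc); yc=np.cross(n,xc)
for a in(-2,0,2):
  # hub underside centre = p + a along tool x - 24.3 n  (approx)
  u=p-xc*a-24.3*n
  kt=u+65*xc+54*n; kb=u+65*xc+14*n; end=u+76*xc+4.5*n
  print(a,"und",u.round(1),"knobtop side",proj(S,kt).round(1),"top",proj(T,kt).round(1),"knobbot side",proj(S,kb).round(1),"end",proj(S,end).round(1))
E
```

```text
hole s4 [ 518.34161108 -274.80218584   30.        ]
-2 und [585.4 175.5 224.4] knobtop side [329.1 113.4] top [228.5 174.6] knobbot side [327.7 127.3] end [331.5 130.6]
0 und [583.4 175.8 224.5] knobtop side [328.3 113.3] top [228.3 175.5] knobbot side [327.  127.3] end [330.8 130.5]
2 und [581.4 176.1 224.7] knobtop side [327.6 113.3] top [228.2 176.3] knobbot side [326.2 127.3] end [330.  130.5]
```

>>> send_rows:
  increments:
    - [1, -6, 1.7, 0, 0]
    - [1, 0, 0, 0, 0]
    - [1, 0, 0, 12, 0]
    - [1, 0, 0, 0, 0]
    - [1, 0, 0, 0, 0]

```text
time: 13.5
eef_pos: [585.8, 177.6, 217.8]
ee_rot: [[-0.987, 0.144, -0.071], [0.146, 0.989, -0.019], [0.068, -0.029, -0.997]]
ft_force: [0.1, -0.0, -1.8]
width: 29.6
```

```bash
python3 - <<'E'
from h import *
plan(585,177.6,195,171.6)
c=shot("side","s7",250,90,110,100,6)
for X in((582.4,177.3,186),(582.4,177.3,140)):print(proj(c,X))
E
```

```text
t 13.5 pos [585.8 177.6 217.8] psi 171.6 tilt [-0.071 -0.019 -0.997] j [ 10.6  25.   83.2  -0.3  76.1 -71. ] F [ 0.1 -0.  -1.8] M [ 0.04 -0.15 -0.02] w 29.6
tool shift [-0.8  0.5 22.8] spin -0.0
[301.83200292 144.05351109]
[302.05131325 158.24899622]
```

View pics/s7.png

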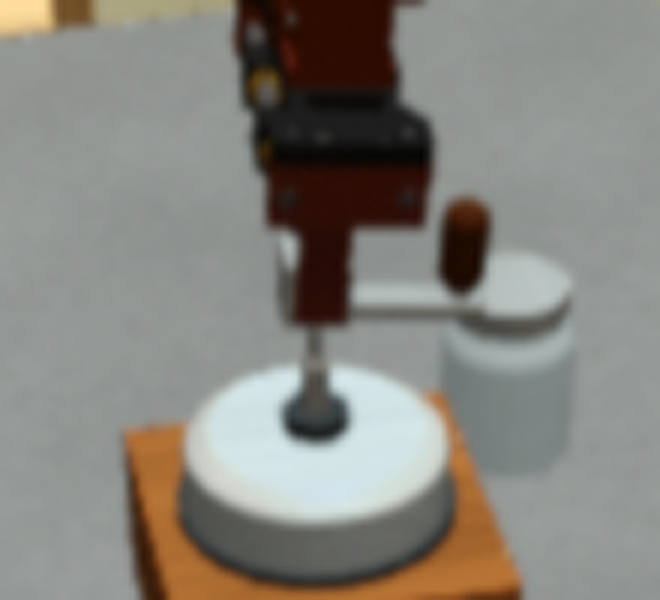

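```bash
python3 - <<'E'
from h import *
import pickle
c=pickle.load(open("s7.pkl","rb"))
R=np.array([[-.987,.144,-.071],[.146,.989,-.019],[.068,-.029,-.997]]);p=np.array([585.8,177.6,217.8])
for x in(10,0,-10):
  for y in (-15,-28.5):
    print(x,y,((proj(c,p+R@[x,y,19])-[250,90]+.5)*6-.5).round(0))
# hub corners
n=np.array([.081,.047,1]);xc=-R[:,0];xc-=n*(xc@n)/(n@n);xc/=np.linalg.norm(xc);yc=np.cross(n,xc)
u=p-1.8*xc-24.3*n
for a in(-15,15):
  print("hub bottom -y edge",a,((proj(c,u+a*xc-15*yc)-[250,90]+.5)*6-.5).round(0))
  print("hub top +y edge",a,((proj(c,u+a*xc+15*yc+30*n)-[250,90]+.5)*6-.5).round(0))
print("studaxis", ((proj(c,(582.4,177.3,180))-[250,90]+.5)*6-.5))
E
```

```text
10 -15 [299. 319.]
10 -28.5 [302. 335.]
0 -15 [321. 319.]
0 -28.5 [325. 335.]
-10 -15 [344. 319.]
-10 -28.5 [347. 335.]
hub bottom -y edge -15 [283. 330.]
hub top +y edge -15 [279. 236.]
hub bottom -y edge 15 [350. 330.]
hub top +y edge 15 [346. 237.]
studaxis [313.66711188 338.1545463 ]
```

>>> send_rows:
  increments:
    - [1, -0.8, 0, 12, 0]
    - [1, 0, 0, 0, 0]
    - [1, 0, 0, 10, 0]
    - [1, 0, 0, 0, 0]

```text
time: 14.2
eef_pos: [584.9, 177.5, 194.2]
ee_rot: [[-0.987, 0.144, -0.071], [0.146, 0.989, -0.018], [0.068, -0.028, -0.997]]
ft_force: [0.8, 1.1, -1.3]
width: 30.1
```

```bash
python3 - <<'E'
from h import *
plan(585,177.6,164,171.6)
E
```

```text
t 14.2 pos [584.9 177.5 194.2] psi 171.6 tilt [-0.071 -0.018 -0.997] j [ 10.6  26.1  84.8  -0.3  73.3 -71. ] F [ 0.8  1.1 -1.3] M [ 0.22 -0.11 -0.02] w 30.1
tool shift [-2.1  1.  30.1] spin 0.0
```

>>> send_rows:
  increments:
    - [1, -0.3, 0, 4, 0]
    - [1, 0, 0, 0, 0]
    - [1, -0.3, 0, 4, 0]
    - [1, 0, 0, 0, 0]

```text
time: 14.7
eef_pos: [586.3, 178.5, 188.0]
ee_rot: [[-0.987, 0.144, -0.067], [0.145, 0.989, -0.016], [0.064, -0.026, -0.998]]
ft_force: [-0.8, 0.3, 0.4]
width: 29.9
```

```bash
python3 - <<'E'
from h import *
plan(585,177.6,164,171.6)
E
```

```text
t 14.7 pos [586.3 178.5 188. ] psi 171.6 tilt [-0.067 -0.016 -0.998] j [ 10.6  26.5  85.1  -0.2  72.4 -71. ] F [-0.8  0.3  0.4] M [ 0.29 -0.06  0.  ] w 29.9
tool shift [-0.4 -0.4 24.1] spin 0.0
```

>>> send_rows:
  increments:
    - [1, 0, 0, 4, 0]
    - [1, 0, 0, 0, 0]
    - [1, 0, 0, 4, 0]
    - [1, 0, 0, 0, 0]

```text
time: 15.2
eef_pos: [586.3, 179.2, 179.4]
ee_rot: [[-0.987, 0.144, -0.066], [0.145, 0.989, -0.015], [0.063, -0.024, -0.998]]
ft_force: [0.1, 2.8, -2.6]
width: 29.6
```

```bash
python3 - <<'E'
from h import *
plan(585,177.6,164,171.6)
c=shot("side","s8",250,90,110,100,6)
E
```

```text
t 15.2 pos [586.3 179.2 179.4] psi 171.6 tilt [-0.066 -0.015 -0.998] j [ 10.6  26.9  85.7  -0.1  71.2 -71. ] F [ 0.1  2.8 -2.6] M [ 0.65 -0.3  -0.04] w 29.6
tool shift [ 0.1 -1.4 15.5] spin 0.0
```

View pics/s8.png

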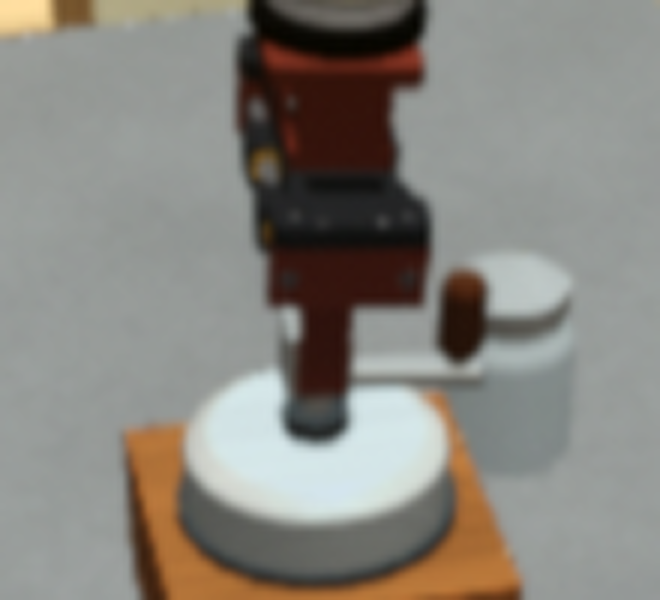

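The side picture shows the hub lowered over the square (hub at about 303,150), partly engaged with low forces. I'll continue down.

>>> send_rows:
  increments:
    - [1, -0.3, 0.8, 4, 0]
    - [1, 0, 0, 0, 0]
    - [1, -0.3, 0.5, 4, 0]
    - [1, 0, 0, 0, 0]

```text
time: 15.9
eef_pos: [586.2, 179.3, 171.0]
ee_rot: [[-0.987, 0.144, -0.067], [0.145, 0.989, -0.016], [0.064, -0.026, -0.998]]
ft_force: [-0.1, 2.4, -1.6]
width: 29.8
```

```bash
python3 - <<'E'
from h import *
plan(585,177.6,164,171.6)
E
```

```text
t 15.9 pos [586.2 179.3 171. ] psi 171.6 tilt [-0.067 -0.016 -0.998] j [ 10.7  27.4  86.1  -0.2  70.3 -70.9] F [-0.1  2.4 -1.6] M [ 0.44 -0.25  0.01] w 29.8
tool shift [ 0.5 -1.7  7.1] spin 0.0
```

>>> send_rows:
  increments:
    - [1, 0, 0.5, 3, 0]
    - [1, 0, 0, 0, 0]
    - [1, 0, 0, 2.5, 0]
    - [1, 0, 0, 0, 0]

```text
time: 16.4
eef_pos: [585.9, 179.4, 165.3]
ee_rot: [[-0.987, 0.144, -0.067], [0.145, 0.989, -0.017], [0.064, -0.026, -0.998]]
ft_force: [0.5, 1.3, -1.9]
width: 30.1
```

```bash
python3 - <<'E'
from h import *
plan(585,177.6,164,171.6)
E
```

```text
t 16.4 pos [585.9 179.4 165.3] psi 171.6 tilt [-0.067 -0.017 -0.998] j [ 10.7  27.8  86.5  -0.3  69.7 -70.9] F [ 0.5  1.3 -1.9] M [ 0.28 -0.25 -0.02] w 30.1
tool shift [ 0.6 -1.9  1.4] spin 0.0
```

>>> send_rows:
  increments:
    - [0.5, 0, 0, 0, 0]
    - [0.4, 0, 0, 0, 0]
    - [0.4, 0, 0, 0, 0]
    - [0.4, 0, 0, 0, 0]

```text
time: 16.9
eef_pos: [586.1, 178.7, 165.8]
ee_rot: [[-0.987, 0.144, -0.066], [0.145, 0.989, -0.018], [0.063, -0.027, -0.998]]
ft_force: [0.4, -0.2, 0.3]
width: 52.4
```

```bash
python3 - <<'E'
from h import *
st()
c=shot("side","s9",250,90,110,100,6)
E
```

```text
t 16.9 pos [586.1 178.7 165.8] psi 171.6 tilt [-0.066 -0.018 -0.998] j [ 10.7  27.7  86.5  -0.3  69.7 -70.9] F [ 0.4 -0.2  0.3] M [ 0.05 -0.12 -0.02] w 52.4
```

View pics/s9.png

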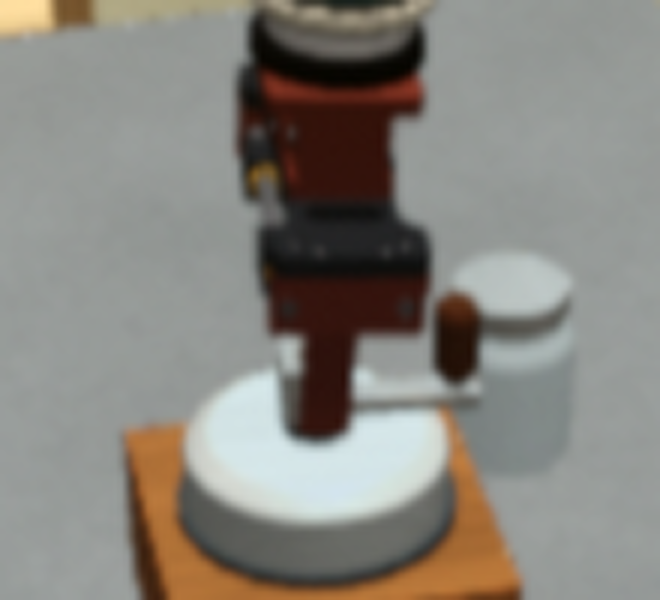

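The arm dropped level on release (arm end near 329,155). Now I'll lift off and look.

>>> send_rows:
  increments:
    - [0.4, 0, 0, -25, 0]
    - [0.4, 0, 0, -40, 0]
    - [0.4, 0, 0, -30, 0]
    - [0.4, 0, 0, 0, 0]
    - [0.4, 0, 0, 0, 0]

```text
time: 17.73
eef_pos: [591.3, 180.3, 261.0]
ee_rot: [[-0.987, 0.144, -0.07], [0.145, 0.989, -0.019], [0.066, -0.029, -0.997]]
ft_force: [0.1, 1.4, -0.4]
width: 52.5
```

```bash
python3 - <<'E'
from h import *
c=shot("side","s10",250,90,110,100,6)
plan(622.5,-255,200,171.6)
E
```

```text
t 17.93 pos [591.2 180.2 260.7] psi 171.6 tilt [-0.071 -0.019 -0.997] j [ 10.7  23.4  79.4  -0.3  81.4 -70.9] F [ 0.2 -0.8  0.1] M [ 0.03 -0.18 -0.02] w 52.4
tool shift [ -98.3 -424.3   66.6] spin 0.0
```

View pics/s10.png

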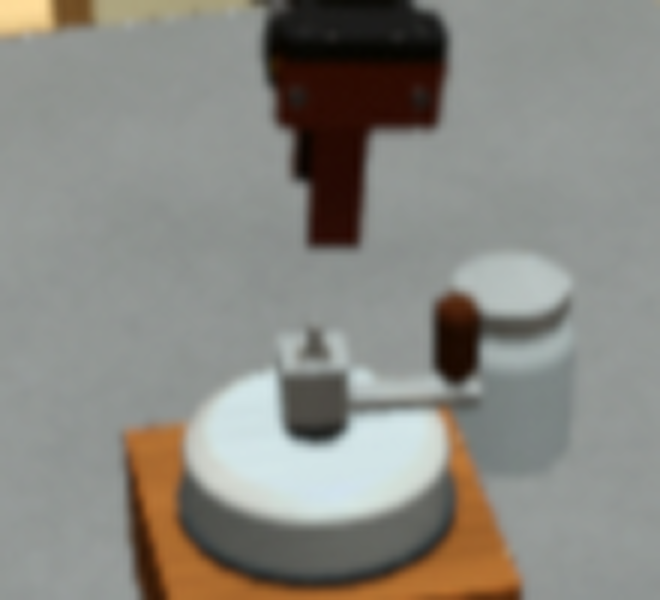

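The picture shows the crank seated level on the collar, with the stud visible at about (302,144). Now the cap.

>>> send_rows:
  increments:
    - [0.4, -8, -30, 0, 0]
    - [0.4, -12, -52, 2, 0]
    - [0.4, -12, -54, 5, 0]
    - [0.4, -12, -54, 5, 0]
    - [0.4, -12, -54, 5, 0]
    - [0.4, -12, -54, 5, 0]
    - [0.4, -12, -52, 3, 0]
    - [0.4, -10, -40, 0, 0]

```text
time: 18.92
eef_pos: [620.8, -226.8, 232.1]
ee_rot: [[-0.987, 0.137, -0.081], [0.139, 0.99, -0.016], [0.078, -0.027, -0.997]]
ft_force: [0.3, 0.0, 0.5]
width: 52.6
```

>>> send_rows:
  increments:
    - [0.4, -5, -15, -3, 0]
    - [0.4, 0, 0, 0, 0]
    - [0.4, 0, 0, 0, 0]

```text
time: 19.3
eef_pos: [623.1, -243.2, 233.0]
ee_rot: [[-0.987, 0.14, -0.084], [0.142, 0.99, -0.013], [0.081, -0.025, -0.996]]
ft_force: [-0.4, -0.4, -0.3]
width: 52.8
```

```bash
python3 - <<'E'
from h import *
plan(622.5,-255,80,171.6)
c=shot("side","s11",290,190,150,140,4)
plan(622.5,-255,80,171.6)
E
```

```text
t 19.3 pos [ 623.1 -243.2  233. ] psi 171.8 tilt [-0.084 -0.013 -0.996] j [ -25.7   28.9   74.2   -2.8   80.9 -107.1] F [-0.4 -0.4 -0.3] M [ 0.06 -0.19  0.01] w 52.8
tool shift [-13.5  -8.  152.7] spin 0.004
t 19.5 pos [ 623.4 -243.4  233.5] psi 171.9 tilt [-0.083 -0.014 -0.996] j [ -25.7   28.9   74.2   -2.8   80.9 -107.1] F [ 0.5  0.5 -0.3] M [ 0.1  -0.17 -0.04] w 52.6
tool shift [-13.1  -7.7 153.2] spin 0.005
```

View pics/s11.png

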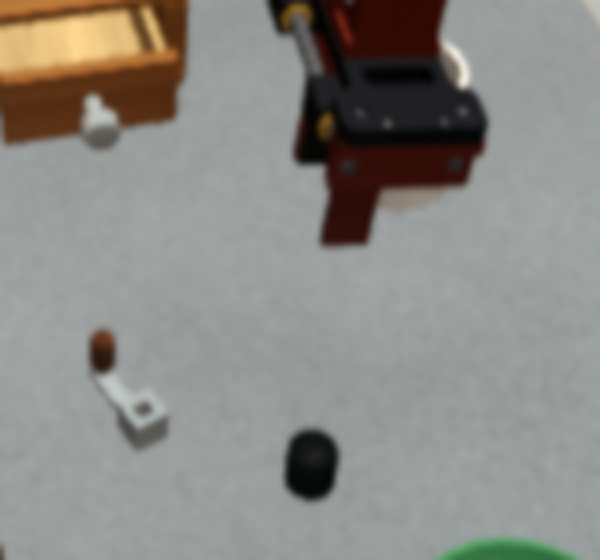

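>>> send_rows:
  increments:
    - [0.4, -4, -3, 40, 0]
    - [0.4, -5, -3, 50, 0]
    - [0.4, -4, -2, 40, 0]
    - [0.4, 0, 0, 15, 0]
    - [0.4, 0, 0, 0, 0]
    - [0.4, 0, 0, 0, 0]

```text
time: 20.25
eef_pos: [627.2, -252.4, 89.7]
ee_rot: [[-0.988, 0.134, -0.075], [0.136, 0.991, -0.018], [0.072, -0.028, -0.997]]
ft_force: [0.4, 0.2, 0.3]
width: 52.5
```

```bash
python3 - <<'E'
from h import *
plan(622.8,-255,25,171.6)
c=shot("side","s12",310,210,120,110,5)
plan(622.8,-255,25,171.6)
E
```

```text
t 20.25 pos [ 627.2 -252.4   89.7] psi 172.2 tilt [-0.075 -0.018 -0.997] j [ -26.3   36.9   81.4   -3.1   65.2 -107.1] F [0.4 0.2 0.3] M [ 0.03 -0.13  0.04] w 52.5
tool shift [-0.7 -1.4 64.9] spin 0.01
t 20.45 pos [ 627.1 -252.6   89.7] psi 172.2 tilt [-0.075 -0.018 -0.997] j [ -26.3   36.9   81.4   -3.1   65.1 -107.1] F [0.2 0.3 0.2] M [ 0.08 -0.19  0.04] w 52.5
tool shift [-0.7 -1.1 64.8] spin 0.01
```

View pics/s12.png

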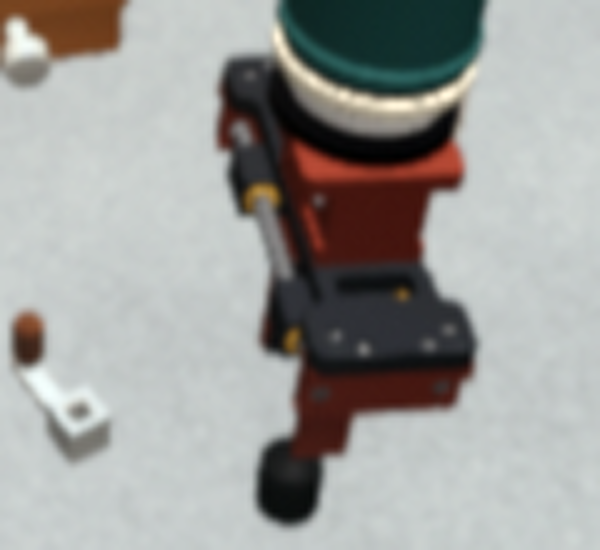

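>>> send_rows:
  increments:
    - [0.3, -0.7, -1.2, 30, 0.01]
    - [0.3, 0, 0, 0, 0]
    - [0.3, 0, 0, 25, 0]
    - [0.3, 0, 0, 0, 0]
    - [0.3, 0, 0, 0, 0]

```text
time: 21.08
eef_pos: [627.9, -257.0, 41.0]
ee_rot: [[-0.987, 0.144, -0.066], [0.146, 0.989, -0.022], [0.062, -0.032, -0.998]]
ft_force: [0.7, -0.2, 0.1]
width: 61.8
```

```bash
python3 - <<'E'
from h import *
plan(622.8,-255,25,171.6)
c=shot("side","s13",310,210,120,110,5)
E
```

```text
t 21.07 pos [ 627.9 -257.    41. ] psi 171.6 tilt [-0.066 -0.022 -0.998] j [ -26.6   40.1   83.2   -3.3   59.5 -106.5] F [ 0.7 -0.2  0.1] M [ 0.03 -0.16 -0.03] w 61.8
tool shift [ 4.3  1.7 16.3] spin -0.0
```

View pics/s13.png

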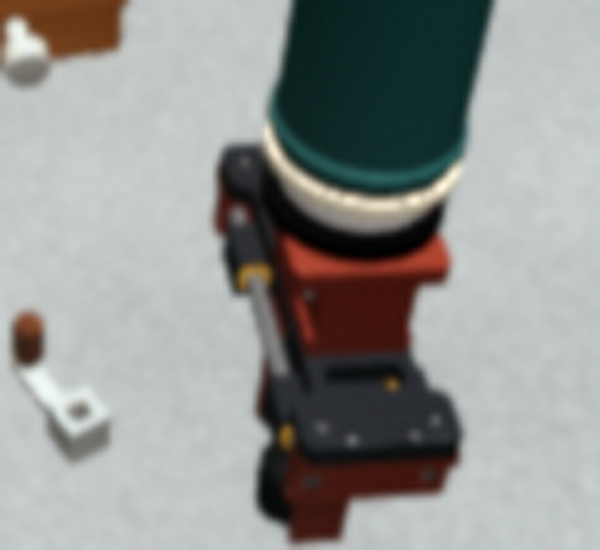

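>>> send_rows:
  increments:
    - [0.3, 4.3, 1.7, 7, 0]
    - [0.3, 0, 0, 0, 0]
    - [0.3, 0.5, 0, 8, 0]
    - [0.3, 0, 0, 0, 0]

```text
time: 21.78
eef_pos: [621.3, -254.3, 25.0]
ee_rot: [[-0.987, 0.144, -0.067], [0.146, 0.989, -0.022], [0.063, -0.031, -0.998]]
ft_force: [-0.7, 0.4, -0.3]
width: 61.6
```

```bash
python3 - <<'E'
from h import *
plan(622.8,-255,25,171.6)
E
```

```text
t 21.77 pos [ 621.3 -254.3   25. ] psi 171.6 tilt [-0.067 -0.022 -0.998] j [ -26.6   40.8   84.7   -3.4   57.5 -106.4] F [-0.7  0.4 -0.3] M [ 0.  -0.2 -0. ] w 61.6
tool shift [-1.6 -0.5 -0.1] spin -0.0
```

>>> send_rows:
  increments:
    - [0.5, -1.5, -0.5, 0, 0]
    - [0.8, 0, 0, 0, 0]
    - [1, 0, 0, 0, 0]
    - [1, 0, 0, 0, 0]
    - [1, 0, 0, 0, 0]
    - [1, 0, 0, 0, 0]
  grip_force: 15

```text
time: 22.52
eef_pos: [623.0, -255.2, 24.9]
ee_rot: [[-0.987, 0.144, -0.066], [0.146, 0.989, -0.022], [0.062, -0.031, -0.998]]
ft_force: [0.4, 0.4, -0.7]
width: 29.7
```

```bash
python3 - <<'E'
from h import *
plan(583,178.6,260,171.6)
c=shot("side","s14",310,210,120,110,5,2)
E
```

```text
t 22.52 pos [ 623.  -255.2   24.9] psi 171.6 tilt [-0.066 -0.022 -0.998] j [ -26.6   40.9   84.4   -3.4   57.6 -106.4] F [ 0.4  0.4 -0.7] M [ 0.12 -0.16 -0.02] w 29.7
tool shift [ 117.5  415.9 -241.4] spin -0.0
```

View pics/s14.png

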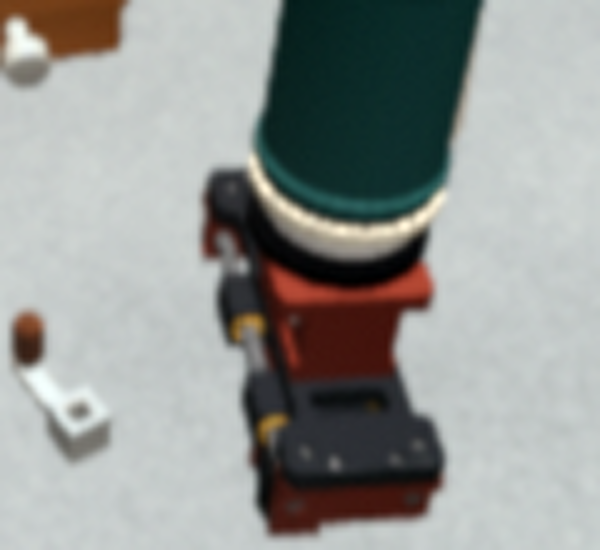

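>>> send_rows:
  increments:
    - [1, 0, 0, -20, 0]
    - [1, 0, 0, -45, 0]
    - [1, 0, 0, -50, 0]
    - [1, 0, 0, -50, 0]
    - [1, 0, 0, -40, 0]
    - [1, 0, 0, -20, 0]
    - [1, 0, 0, 0, 0]
    - [1, 0, 0, 0, 0]

```text
time: 23.62
eef_pos: [638.8, -249.7, 265.7]
ee_rot: [[-0.988, 0.144, -0.06], [0.146, 0.989, -0.025], [0.056, -0.033, -0.998]]
ft_force: [0.5, -0.5, -0.9]
width: 29.8
```

```bash
python3 - <<'E'
from h import *
c=shot("side","s15",280,120,140,120,5,3)
plan(583,178.6,260,171.6)
E
```

```text
t 23.77 pos [ 638.6 -249.7  264.6] psi 171.6 tilt [-0.062 -0.024 -0.998] j [ -25.7   28.3   70.7   -2.8   83.6 -106.9] F [ 0.   0.3 -1. ] M [ 0.04 -0.2  -0.03] w 29.5
tool shift [117.1 415.7  -2.1] spin -0.0
```

View pics/s15.png

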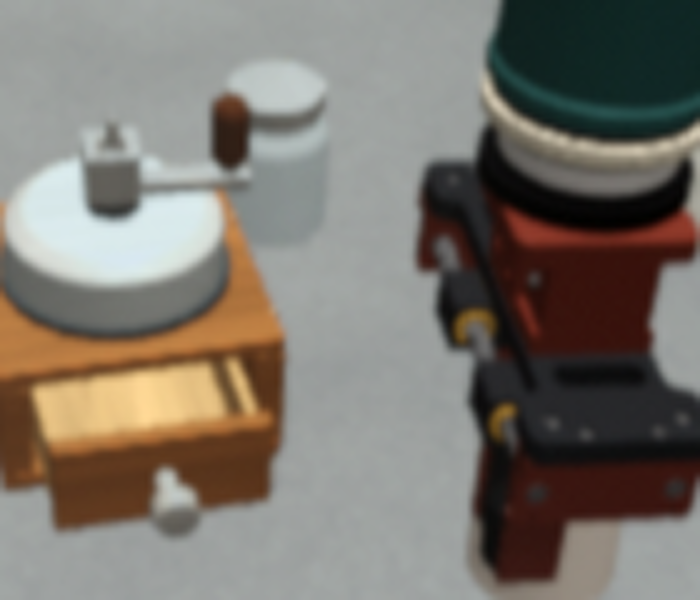

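>>> send_rows:
  increments:
    - [1, 8, 30, -1, 0]
    - [1, 15, 52, -2, 0]
    - [1, 15, 54, -2, 0]
    - [1, 15, 54, -2, 0]
    - [1, 15, 54, -2, 0]
    - [1, 15, 54, -2, 0]
    - [1, 14, 48, -2, 0]
    - [1, 10, 35, -2, 0]

```text
time: 24.78
eef_pos: [583.9, 151.4, 263.2]
ee_rot: [[-0.985, 0.15, -0.079], [0.153, 0.988, -0.022], [0.075, -0.033, -0.997]]
ft_force: [-0.4, -0.1, -0.5]
width: 29.9
```

>>> send_rows:
  increments:
    - [1, 4, 16, -2, 0]
    - [1, 0, 0, 0, 0]
    - [1, 0, 0, 0, 0]

```text
time: 25.15
eef_pos: [581.4, 168.7, 262.9]
ee_rot: [[-0.986, 0.147, -0.082], [0.15, 0.988, -0.024], [0.078, -0.036, -0.996]]
ft_force: [-0.4, 0.2, -0.8]
width: 29.7
```

```bash
python3 - <<'E'
from h import *
c=shot("side","s16",250,70,110,110,5,3)
plan(583,178.6,240,171.6)
E
```

```text
t 25.3 pos [581.6 168.6 263.2] psi 171.3 tilt [-0.082 -0.023 -0.996] j [  9.9  22.6  80.3  -0.5  81.9 -71.4] F [-0.  -0.5  0. ] M [ 0.05 -0.18  0.01] w 29.9
tool shift [-1.7 10.9 22.8] spin -0.005
```

View pics/s16.png

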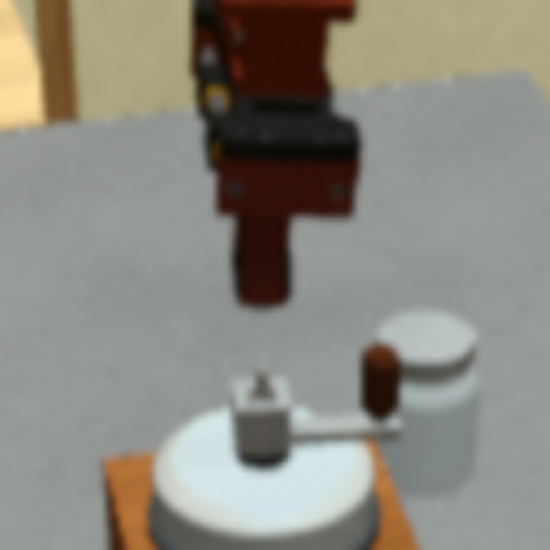

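>>> send_rows:
  increments:
    - [1, -1.7, 10.5, 0, 0]
    - [1, 0, 0, 0, 0]
    - [1, -1.6, 0.5, 20, 0]
    - [1, 0, 0, 0, 0]
    - [1, -1.5, 0.3, 18, 0]
    - [1, 0, 0, 0, 0]
    - [1, 0, 0, 0, 0]

```text
time: 26.18
eef_pos: [586.7, 177.3, 224.6]
ee_rot: [[-0.985, 0.151, -0.08], [0.153, 0.988, -0.023], [0.075, -0.035, -0.997]]
ft_force: [-0.7, -0.2, 0.8]
width: 29.8
```

```bash
python3 - <<'E'
from h import *
c=shot("side","s17",250,90,110,100,6,3)
plan(583.5,178.5,195,171.6)
E
```

```text
t 26.32 pos [586.6 177.3 224.6] psi 171.2 tilt [-0.08  -0.023 -0.997] j [ 10.6  24.9  82.2  -0.5  77.6 -70.5] F [0.2 0.1 0.3] M [ 0.1  -0.18 -0.04] w 29.5
tool shift [ 1.   1.7 29.8] spin -0.007
```

View pics/s17.png

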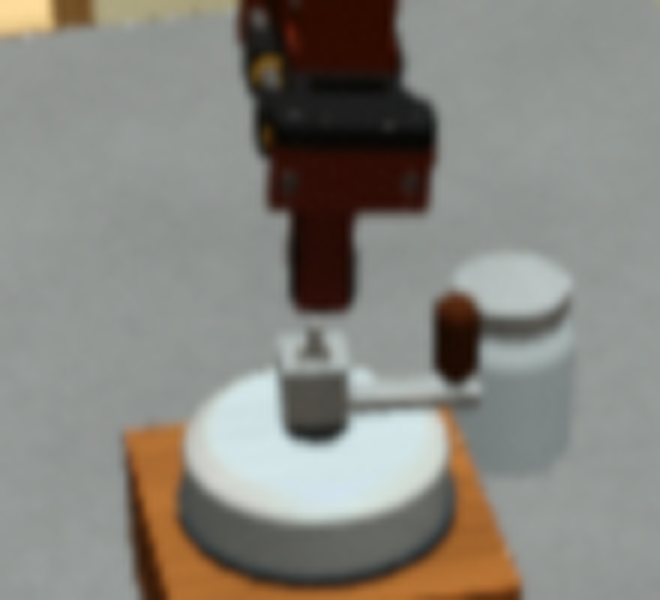

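>>> send_rows:
  increments:
    - [1, 3.2, 0.8, 0, 0]
    - [1, 0, 0, 0, 0]
    - [1, -0.8, 0.3, 10, 0]
    - [1, 0, 0, 0, 0]
    - [1, 0, 0, 0, 0]

```text
time: 26.95
eef_pos: [583.5, 178.8, 214.6]
ee_rot: [[-0.985, 0.15, -0.079], [0.153, 0.988, -0.023], [0.074, -0.034, -0.997]]
ft_force: [-0.8, -0.5, -0.4]
width: 29.6
```

```bash
python3 - <<'E'
from h import *
c=shot("side","s18",250,90,110,100,6,3)
plan(583.5,178.5,195,171.6)
E
```

```text
t 27.1 pos [583.6 178.8 214.8] psi 171.2 tilt [-0.079 -0.023 -0.997] j [ 10.8  25.2  83.2  -0.4  76.2 -70.3] F [ 0.2 -0.6  0.1] M [ 0.08 -0.14 -0.02] w 30.0
tool shift [-1.4  0.4 19.7] spin -0.007
```

View pics/s18.png

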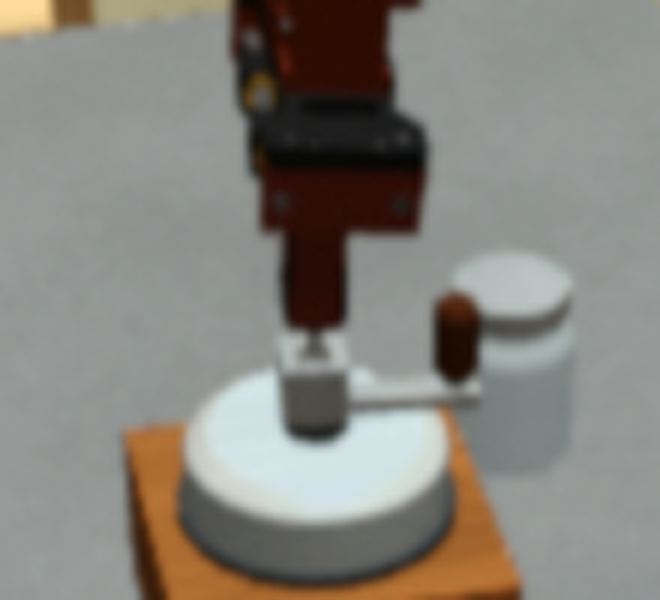

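The cap is in line with the stud (column about 314 in the crop). I'll lower it in small steps.

>>> send_rows:
  increments:
    - [1, -0.5, 0.1, 6, 0]
    - [1, 0, 0, 0, 0]
    - [1, -0.4, 0.1, 5, 0]
    - [1, 0, 0, 0, 0]

```text
time: 27.6
eef_pos: [583.7, 178.9, 203.1]
ee_rot: [[-0.985, 0.151, -0.078], [0.153, 0.988, -0.022], [0.074, -0.033, -0.997]]
ft_force: [-0.6, 1.2, -1.3]
width: 29.9
```

```bash
python3 - <<'E'
from h import *
plan(583.5,178.5,195,171.6)
E
```

```text
t 27.6 pos [583.7 178.9 203.1] psi 171.2 tilt [-0.078 -0.022 -0.997] j [ 10.8  25.8  84.   -0.4  74.9 -70.3] F [-0.6  1.2 -1.3] M [ 0.1  -0.21  0.01] w 29.9
tool shift [-0.5 -0.2  8.1] spin -0.007
```

>>> send_rows:
  increments:
    - [1, -0.3, 0.1, 4, 0]
    - [1, 0, 0, 0, 0]
    - [1, -0.2, 0.1, 3, 0]
    - [1, 0, 0, 0, 0]

```text
time: 28.1
eef_pos: [583.7, 179.0, 195.5]
ee_rot: [[-0.985, 0.151, -0.078], [0.153, 0.988, -0.022], [0.074, -0.033, -0.997]]
ft_force: [-0.2, 0.7, -0.6]
width: 30.4
```

```bash
python3 - <<'E'
from h import *
c=shot("side","s19",250,90,110,100,6,3)
plan(583.5,178.5,195,171.6)
E
```

```text
t 28.25 pos [583.8 178.9 195.8] psi 171.2 tilt [-0.078 -0.022 -0.997] j [ 10.8  26.2  84.4  -0.4  74.  -70.3] F [ 0.   1.4 -0.3] M [ 0.18 -0.13 -0.01] w 29.7
tool shift [ 0.1 -0.5  0.8] spin -0.007
```

View pics/s19.png

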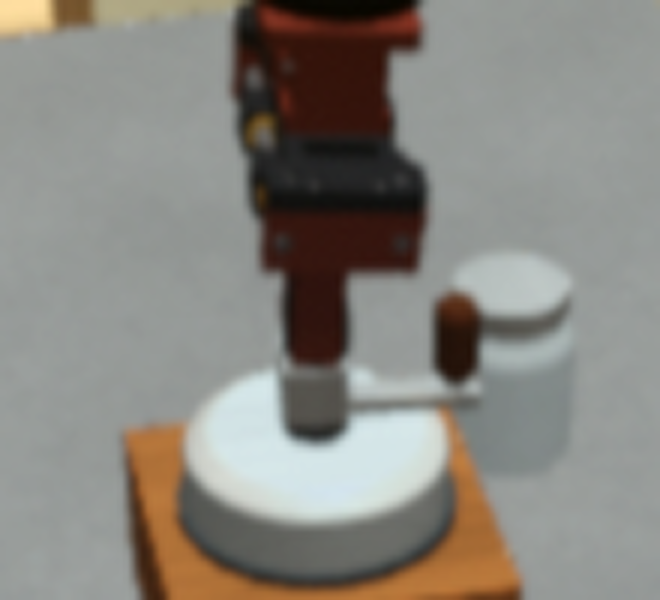

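>>> send_rows:
  increments:
    - [0.6, 0, 0, 0, 0]
    - [0.4, 0, 0, 0, 0]
    - [0.4, 0, 0, 0, 0]
    - [0.4, 0, 0, -25, 0]
    - [0.4, 0, 0, -25, 0]
    - [0.4, 0, 0, 0, 0]
    - [0.4, 0, 0, 0, 0]

```text
time: 29.12
eef_pos: [587.4, 179.4, 246.0]
ee_rot: [[-0.985, 0.151, -0.079], [0.153, 0.988, -0.023], [0.075, -0.035, -0.997]]
ft_force: [-0.9, 0.2, 0.2]
width: 52.7
```

```bash
python3 - <<'E'
from h import *
c=shot("side","s20",250,90,110,100,6,3)
st()
for v in(297,300):
  print(onz(c,(457.5+.5)/6-.5+250,(v+.5)/6-.5+90,194))
E
```

```text
t 29.27 pos [587.3 179.4 245.8] psi 171.2 tilt [-0.08  -0.023 -0.997] j [ 10.8  24.   80.5  -0.4  80.2 -70.4] F [ 0.3 -0.4 -0.5] M [ 0.04 -0.23 -0.05] w 52.8
[647.89687907 172.30844763 194.        ]
[647.1861838  169.91583254 194.        ]
```

View pics/s20.png

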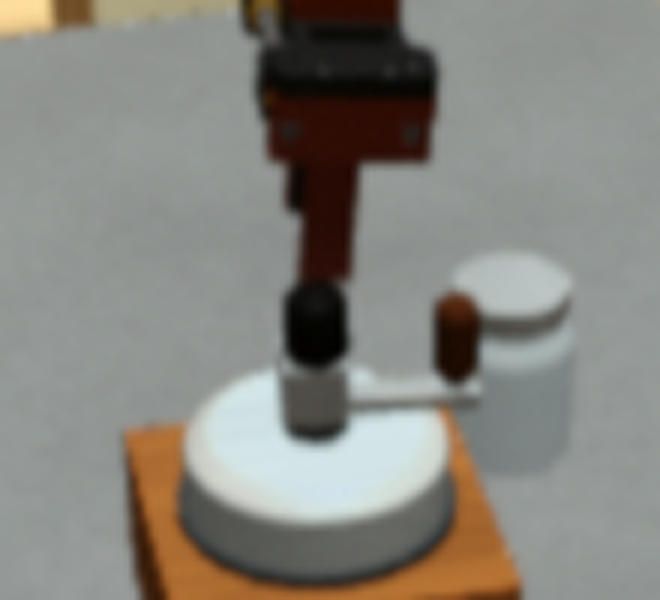

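The cap sits upright on the hub and the knob is near (326,139). Next I'll cage the knob loosely between the fingers and drive it round.

>>> send_rows:
  increments:
    - [0.5, -30, 0.4, -2, 0]
    - [0.5, -31, 0.4, -2, 0]
    - [0.5, 0, 0, 0, 0]
    - [0.5, 0, 0, 0, 0]

```text
time: 29.78
eef_pos: [646.1, 170.8, 241.6]
ee_rot: [[-0.985, 0.15, -0.086], [0.152, 0.988, -0.024], [0.082, -0.037, -0.996]]
ft_force: [0.2, 0.2, 0.5]
width: 44.0
```

```bash
python3 - <<'E'
from h import *
c=shot("side","s21",250,90,110,100,6,2)
plan(648,171,180,172)
E
```

```text
t 29.88 pos [646.1 170.8 242. ] psi 171.2 tilt [-0.086 -0.024 -0.996] j [  9.2  28.9  72.9  -0.6  83.3 -72. ] F [ 1.   0.4 -0. ] M [ 0.06 -0.17 -0.01] w 44.0
tool shift [-6.9  2.7 61.5] spin -0.014
```

View pics/s21.png

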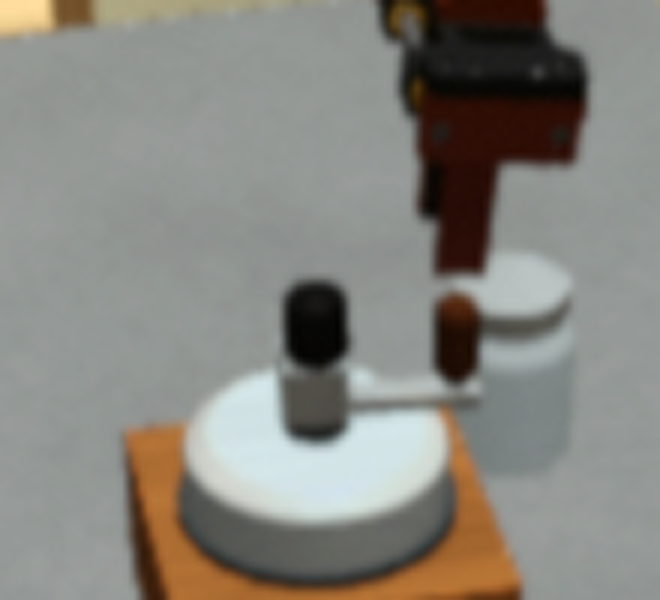

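>>> send_rows:
  increments:
    - [0.5, -3, 1, 25, 0]
    - [0.5, 0, 0, 0, 0]
    - [0.5, -3, 1, 25, 0]
    - [0.5, 0, 0, 0, 0]
    - [0.5, -1, 0, 11, 0]
    - [0.5, 0, 0, 0, 0]
    - [0.5, 0, 0, 0, 0]

```text
time: 30.75
eef_pos: [647.8, 171.7, 185.9]
ee_rot: [[-0.986, 0.148, -0.079], [0.15, 0.988, -0.023], [0.075, -0.034, -0.997]]
ft_force: [0.9, 0.2, 0.3]
width: 44.1
```

```bash
cat >> h.py <<'E'
CX,CY=583.3,178.7
def step(z=180,r=65,n=3,spin=0.16,lead=0.0):
    "from the present psi: rows along the arc"
    s=st();R=s["ee_rot"];p=s["eef_pos"];psi=np.degrees(np.arctan2(R[1,0],R[0,0]))
    d=p[:2]-[CX,CY]; print("r",np.hypot(*d).round(1),"theta",np.degrees(np.arctan2(d[1],d[0])).round(1),"psi-180",round(psi-180 if psi>0 else psi+180,1))
    th=np.arctan2(d[1],d[0])
    for k in range(1,n+1):
        t=th-spin*k; q=np.array([CX+r*np.cos(t),CY+r*np.sin(t),z]); 
        prev=p if k==1 else q0
        a=-(k-1)*spin; 
        Rz=np.array([[np.cos(a),-np.sin(a),0],[np.sin(a),np.cos(a),0],[0,0,1]])
        print(k,((Rz@R).T@(q-prev)).round(1)); q0=q
E
python3 - <<'E'
from h import *
step()
E
```

```text
t 30.75 pos [647.8 171.7 185.9] psi 171.3 tilt [-0.079 -0.023 -0.997] j [  9.2  31.5  76.5  -0.6  76.7 -72. ] F [0.9 0.2 0.3] M [ 0.05 -0.21  0.  ] w 44.1
r 64.8 theta -6.2 psi-180 -8.7
1 [ -0.2 -10.2   6.2]
2 [  0.4 -10.4   0.4]
3 [  0.4 -10.4   0.4]
```

>>> send_rows:
  increments:
    - [0.5, 0, -10, 5, 0.16]
    - [0.5, 0.4, -10.4, 0, 0.16]
    - [0.5, 0.4, -10.4, -1, 0.16]
    - [0.5, 0, 0, 0, 0]

```text
time: 31.25
eef_pos: [638.6, 143.2, 185.5]
ee_rot: [[-0.799, 0.597, -0.075], [0.6, 0.8, -0.021], [0.048, -0.062, -0.997]]
ft_force: [-0.8, 0.5, -1.2]
width: 44.0
```

```bash
python3 - <<'E'
from h import *
step(n=4)
c=shot("side","s22",250,90,110,100,6,2)
E
```

```text
t 31.25 pos [638.6 143.2 185.5] psi 143.1 tilt [-0.075 -0.021 -0.997] j [  7.   30.1  79.1  -0.7  75.3 -46. ] F [-0.8  0.5 -1.2] M [-0.03 -0.09 -0.05] w 44.0
r 65.7 theta -32.7 psi-180 -36.9
1 [  0.5 -10.1   6.1]
2 [  0.1 -10.4   0.6]
3 [  0.1 -10.4   0.6]
4 [  0.1 -10.4   0.6]
```

View pics/s22.png

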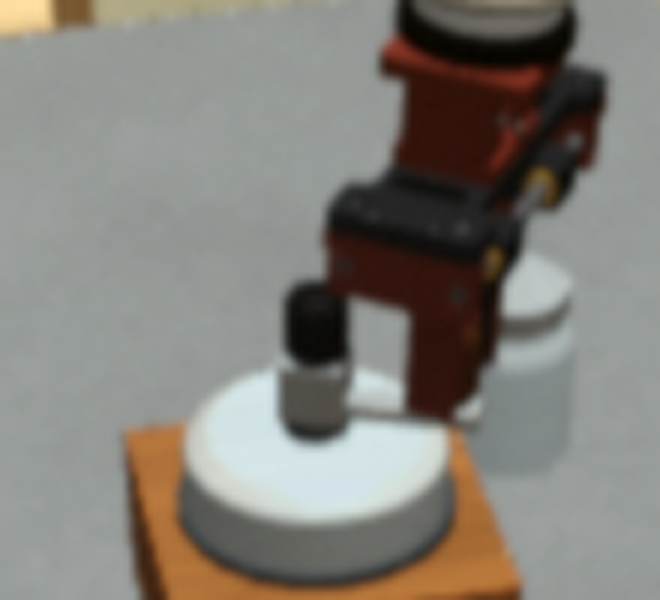

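>>> send_rows:
  increments:
    - [0.5, 0.5, -10.5, 3, 0.15]
    - [0.5, 0.2, -10.5, 1, 0.16]
    - [0.5, 0.2, -10.5, 0, 0.16]
    - [0.5, 0.2, -10.5, 0, 0.16]
    - [0.5, 0, 0, 0, 0]

```text
time: 31.98
eef_pos: [609.4, 120.6, 185.6]
ee_rot: [[-0.293, 0.954, -0.068], [0.956, 0.293, -0.018], [0.002, -0.07, -0.998]]
ft_force: [0.0, -0.5, -0.1]
width: 43.9
```

```bash
python3 - <<'E'
from h import *
step(n=4)
E
```

```text
t 31.98 pos [609.4 120.6 185.6] psi 107.1 tilt [-0.068 -0.018 -0.998] j [  5.2  27.3  84.1  -0.7  72.6 -11.6] F [ 0.  -0.5 -0.1] M [-0.   -0.12  0.  ] w 43.9
r 63.7 theta -65.8 psi-180 -72.9
1 [-1.7 -9.8  6.3]
2 [ -0.5 -10.4   0.7]
3 [ -0.5 -10.4   0.7]
4 [ -0.5 -10.4   0.7]
```

>>> send_rows:
  increments:
    - [0.5, -1.5, -10.5, 3, 0.14]
    - [0.5, -0.5, -10.8, 1, 0.14]
    - [0.5, -0.5, -10.8, 0, 0.15]
    - [0.5, -0.5, -10.8, 0, 0.15]
    - [0.5, 0, 0, 0, 0]

```text
time: 32.6
eef_pos: [572.3, 115.8, 185.7]
ee_rot: [[0.267, 0.962, -0.059], [0.963, -0.268, -0.017], [-0.033, -0.053, -0.998]]
ft_force: [0.6, 0.1, 0.6]
width: 44.4
```

```bash
python3 - <<'E'
from h import *
step(n=4)
c=shot("side","s23",250,90,110,100,6,2)
E
```

```text
t 32.6 pos [572.3 115.8 185.7] psi 74.5 tilt [-0.059 -0.017 -0.998] j [ 5.1 24.2 89.5 -0.7 69.8 20.9] F [0.6 0.1 0.6] M [-0.02 -0.14  0.03] w 44.4
r 63.9 theta -99.9 psi-180 -105.5
1 [ -1.1 -10.    6.2]
2 [ -0.2 -10.4   0.6]
3 [ -0.2 -10.4   0.6]
4 [ -0.2 -10.4   0.6]
```

View pics/s23.png

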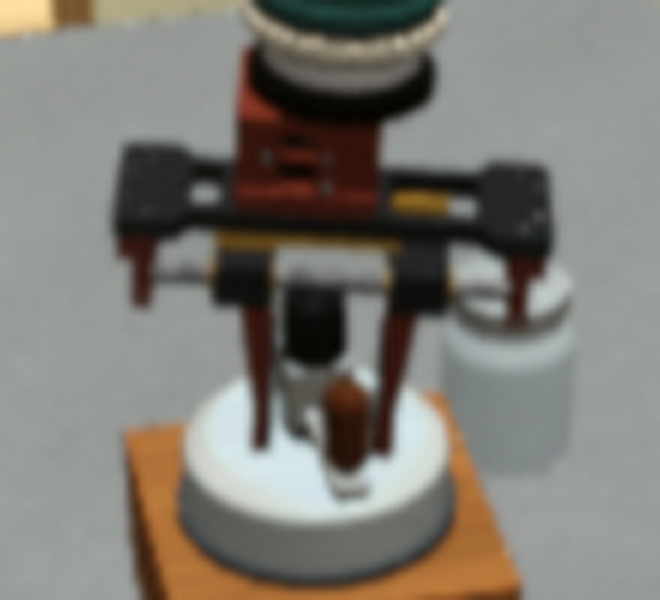

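>>> send_rows:
  increments:
    - [0.5, -1, -10.5, 3, 0.14]
    - [0.5, -0.3, -10.8, 1, 0.14]
    - [0.5, -0.3, -10.8, 0, 0.15]
    - [0.5, 0, 0, 0, 0]

```text
time: 33.2
eef_pos: [547.0, 126.7, 183.8]
ee_rot: [[0.64, 0.767, -0.054], [0.767, -0.641, -0.018], [-0.049, -0.029, -0.998]]
ft_force: [-0.0, -0.0, -0.7]
width: 44.0
```

```bash
python3 - <<'E'
from h import *
step(n=2)
E
```

```text
t 33.2 pos [547.  126.7 183.8] psi 50.2 tilt [-0.054 -0.018 -0.998] j [ 6.4 22.4 92.7 -0.8 68.  46.6] F [-0.  -0.  -0.7] M [-0.03 -0.06  0.01] w 44.0
r 63.4 theta -124.9 psi-180 -129.8
1 [ -1.4 -10.1   4.1]
2 [ -0.1 -10.4   0.3]
```

>>> send_rows:
  increments:
    - [0.5, -1.2, -8, 1, 0.1]
    - [0.5, 0, 0, 0, 0]
    - [0.5, 0, -8, 0, 0.1]
    - [0.5, 0, 0, 0, 0]

```text
time: 33.7
eef_pos: [537.5, 135.6, 183.4]
ee_rot: [[0.768, 0.639, -0.051], [0.638, -0.769, -0.02], [-0.052, -0.018, -0.998]]
ft_force: [-0.7, -0.1, -0.0]
width: 43.8
```

```bash
python3 - <<'E'
from h import *
step(n=2)
E
```

```text
t 33.7 pos [537.5 135.6 183.4] psi 39.7 tilt [-0.051 -0.02  -0.998] j [ 7.5 21.8 93.7 -0.8 67.5 58.1] F [-0.7 -0.1 -0. ] M [-0.03 -0.04 -0.03] w 43.8
r 62.9 theta -136.7 psi-180 -140.3
1 [ -1.7 -10.2   3.7]
2 [  0.2 -10.4   0.2]
```

>>> send_rows:
  increments:
    - [0.5, -1.5, -7, 1, 0.1]
    - [0.5, 0, 0, 0, 0]
    - [0.5, 0, -7, 0, 0.1]
    - [0.5, 0, 0, 0, 0]

```text
time: 34.2
eef_pos: [530.5, 144.7, 182.8]
ee_rot: [[0.872, 0.487, -0.049], [0.487, -0.873, -0.02], [-0.053, -0.007, -0.999]]
ft_force: [0.3, -0.2, 0.4]
width: 43.8
```

```bash
python3 - <<'E'
from h import *
step(n=2)
c=shot("side","s24",250,90,110,100,6,2)
E
```

```text
t 34.2 pos [530.5 144.7 182.8] psi 29.2 tilt [-0.049 -0.02  -0.999] j [ 8.5 21.5 94.4 -0.8 67.1 69.7] F [ 0.3 -0.2  0.4] M [ 0.02  0.01 -0.07] w 43.8
r 62.8 theta -147.2 psi-180 -150.8
1 [ -1.9 -10.2   3. ]
2 [  0.2 -10.4   0.1]
```

View pics/s24.png

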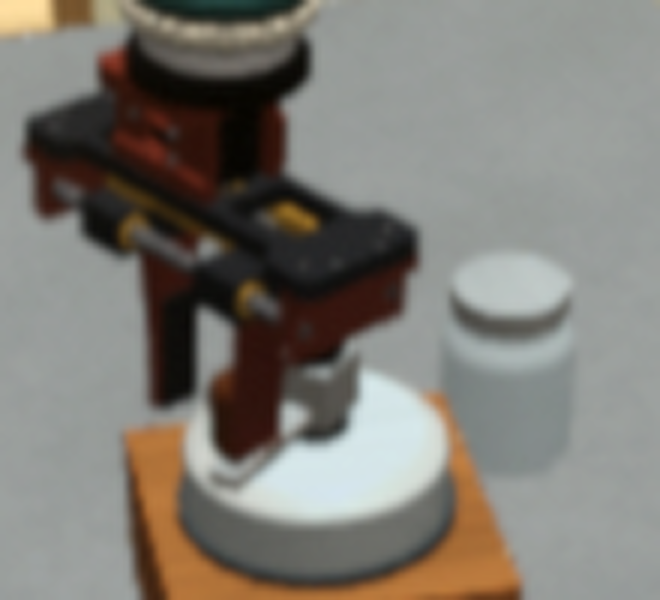

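>>> send_rows:
  increments:
    - [0.5, -1.5, -6, 0, 0.08]
    - [0.5, 0, 0, 0, 0]
    - [0.5, 0, -5, 0, 0.07]
    - [0.5, 0, 0, 0, 0]

```text
time: 34.8
eef_pos: [526.5, 151.8, 183.2]
ee_rot: [[0.932, 0.36, -0.047], [0.36, -0.933, -0.022], [-0.052, 0.004, -0.999]]
ft_force: [0.7, -1.9, 0.2]
width: 43.9
```

```bash
python3 - <<'E'
from h import *
step(n=1)
E
```

```text
t 34.8 pos [526.5 151.8 183.2] psi 21.1 tilt [-0.047 -0.022 -0.999] j [ 9.4 21.3 94.7 -0.9 66.9 78.6] F [ 0.7 -1.9  0.2] M [-0.28 -0.16  0.04] w 43.9
r 62.8 theta -154.6 psi-180 -158.9
1 [ -1.9 -10.2   3.3]
```

>>> send_rows:
  increments:
    - [0.5, -1, -5, 0, 0.05]
    - [0.5, 0, 0, 0, 0]
    - [0.5, 0, -4, 0, 0.04]
    - [0.5, 0, 0, 0, 0]

```text
time: 35.3
eef_pos: [525.6, 155.3, 183.3]
ee_rot: [[0.957, 0.286, -0.043], [0.285, -0.958, -0.029], [-0.049, 0.015, -0.999]]
ft_force: [1.8, -3.1, -0.9]
width: 43.8
```

```bash
python3 - <<'E'
from h import *
step(n=1)
c=shot("side","s25",250,90,110,100,6,2)
E
```

```text
t 35.3 pos [525.6 155.3 183.3] psi 16.6 tilt [-0.043 -0.029 -0.999] j [10.  21.2 94.8 -1.3 66.7 84. ] F [ 1.8 -3.1 -0.9] M [-0.44 -0.34  0.05] w 43.8
r 62.2 theta -157.9 psi-180 -163.4
1 [ -2.8 -10.2   3.3]
```

View pics/s25.png

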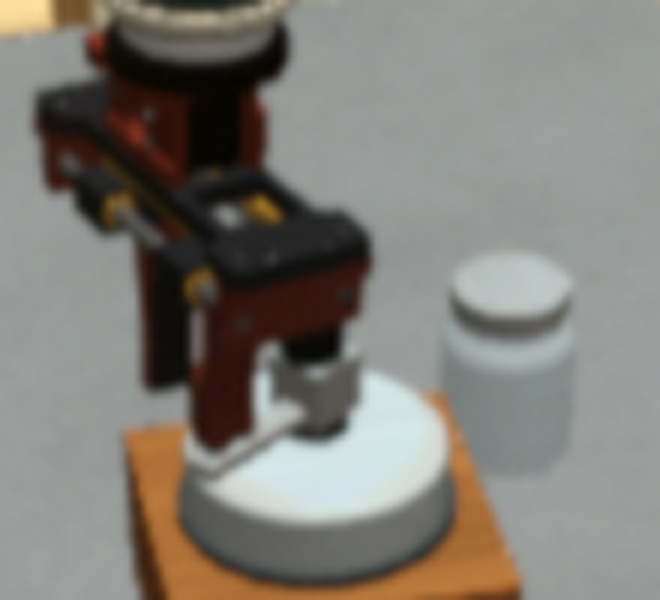

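>>> send_rows:
  increments:
    - [0.5, 0, -6, 0, 0]
    - [0.5, 0, -6, 0, 0]
    - [0.5, 0, 0, 0, 0]

```text
time: 35.78
eef_pos: [522.2, 159.3, 183.2]
ee_rot: [[0.955, 0.293, -0.044], [0.291, -0.956, -0.042], [-0.054, 0.028, -0.998]]
ft_force: [3.6, -3.8, -2.6]
width: 44.1
```

```bash
python3 - <<'E'
from h import *
step(n=1)
c=shot("side","s26",250,90,110,100,6,2)
E
```

```text
t 35.77 pos [522.2 159.3 183.2] psi 17.0 tilt [-0.044 -0.042 -0.998] j [11.  21.2 94.8 -2.1 66.9 84.8] F [ 3.6 -3.8 -2.6] M [-0.67 -0.64  0.09] w 44.1
r 64.1 theta -162.3 psi-180 -163.0
1 [ -0.  -10.4   2.9]
```

View pics/s26.png

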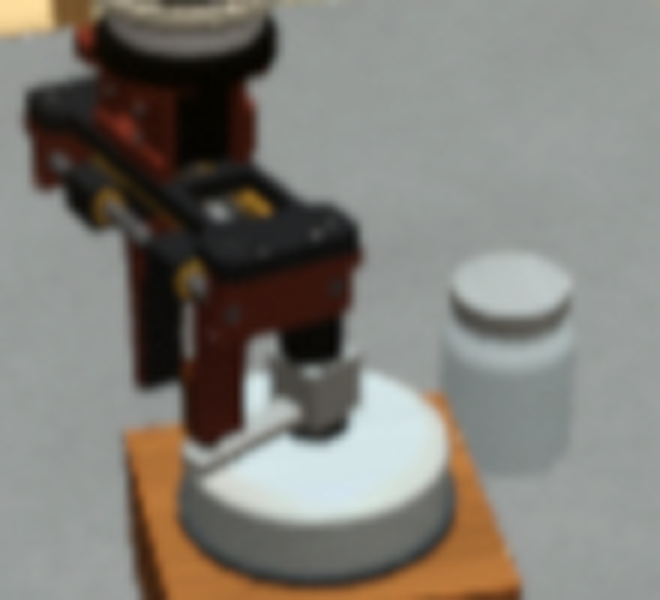

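```bash
python3 - <<'E'
from h import *
import pickle
for k,(a,b) in (("s25",(207,470)),("s26",(203,466))):
    c=pickle.load(open(k+".pkl","rb"))
    X=onz(c,(a+.5)/6-.5+250,(b+.5)/6-.5+90,144); d=X[:2]-[583.3,178.7]; print(X.round(1),np.hypot(*d),np.degrees(np.arctan2(d[1],d[0])))
E
```

```text
[523.8 140.4 144. ] 70.75062441764562 -147.2124952356006
[522.8 143.8 144. ] 69.86188955590683 -150.0330139153366
```

>>> send_rows:
  increments:
    - [0.5, 0, -12, 0, 0]
    - [0.5, 0, -12, 0, 0]

```text
time: 36.12
eef_pos: [514.4, 172.2, 182.7]
ee_rot: [[0.953, 0.298, -0.047], [0.295, -0.954, -0.061], [-0.063, 0.044, -0.997]]
ft_force: [3.1, -21.4, 3.2]
width: 44.1
```

```bash
python3 - <<'E'
from h import *
step(n=1)
c=shot("side","s27",250,90,110,100,6,2)
E
```

```text
t 36.12 pos [514.4 172.2 182.7] psi 17.2 tilt [-0.047 -0.061 -0.997] j [13.1 21.3 94.9 -3.  67.3 87.1] F [  3.1 -21.4   3.2] M [-3.56 -0.48  0.02] w 44.1
r 69.2 theta -174.6 psi-180 -162.8
1 [ 7.2 -9.2  1.8]
```

View pics/s27.png

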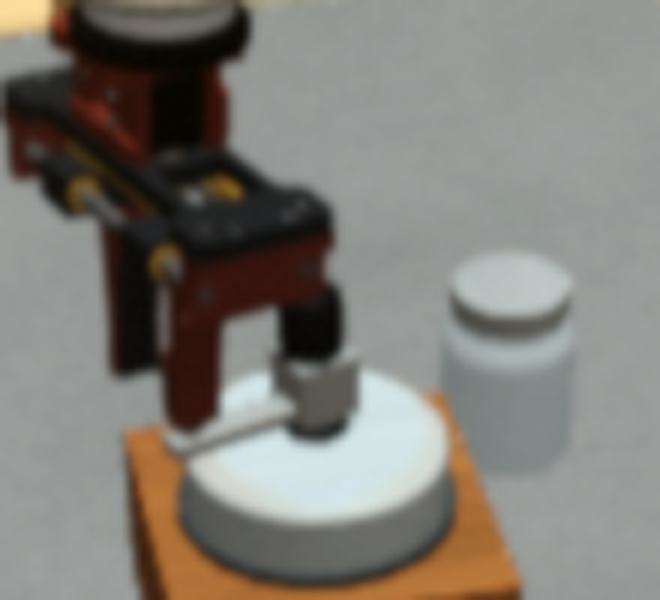

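The crank arm is now at about -160°, the force rose to 21 N and the cap is still in place, so this is the hard stop. I'll back off, lift and look.

>>> send_rows:
  increments:
    - [0.5, -3, 12, 0, 0]
    - [0.5, 0, 6, 0, 0]
    - [0.5, 0, 0, 0, 0]
    - [0.5, 0, 0, -30, 0]
    - [0.5, 0, 0, -35, 0]
    - [0.5, 0, 0, -20, 0]
    - [0.5, 0, 0, 0, 0]

```text
time: 37.1
eef_pos: [519.4, 162.6, 269.7]
ee_rot: [[0.952, 0.301, -0.053], [0.299, -0.953, -0.052], [-0.066, 0.033, -0.997]]
ft_force: [-0.1, -0.2, -0.2]
width: 43.7
```

```bash
python3 - <<'E'
from h import *
st()
c=shot("side","s28",230,90,130,110,6,2)
plan(575,-50,200,90)
E
```

```text
t 37.1 pos [519.4 162.6 269.7] psi 17.4 tilt [-0.053 -0.052 -0.997] j [11.6 16.6 88.5 -2.3 78.5 84.7] F [-0.1 -0.2 -0.2] M [ 0.   -0.01 -0.  ] w 43.7
t 37.2 pos [518.1 162.2 267.9] psi 17.4 tilt [-0.056 -0.053 -0.997] j [11.6 16.7 88.6 -2.4 78.4 84.7] F [-1.1 -0.1 -0.2] M [ 0.04 -0.    0.06] w 43.7
tool shift [ -4.5 217.   75.7] spin -1.267
```

View pics/s28.png

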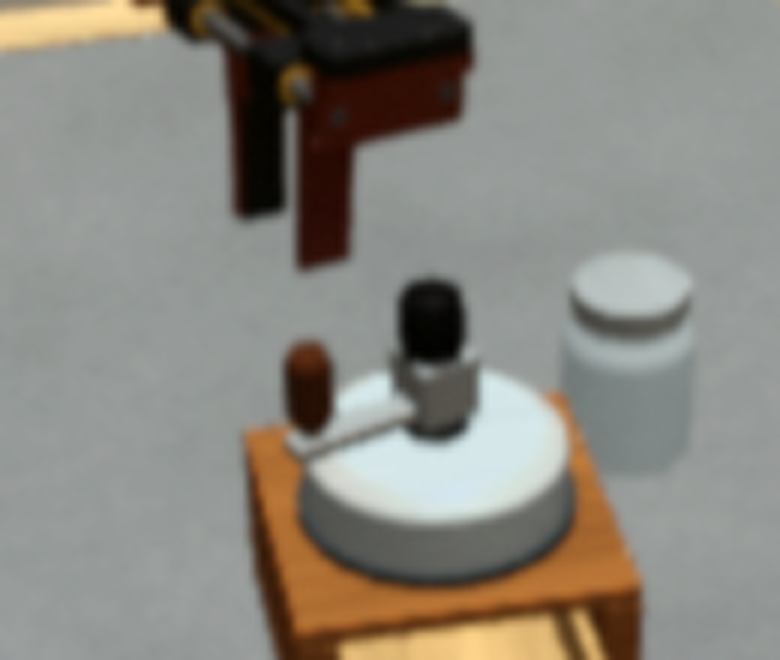

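```bash
python3 - <<'E'
from h import *
import pickle
c=pickle.load(open("s28.pkl","rb"))
for a,b,z in((310,352,194),(297,446,149),(436,345,170)):
    X=onz(c,(a+.5)/6-.5+230,(b+.5)/6-.5+90,z); d=X[:2]-[583,178]; print(X.round(1),np.hypot(*d),np.degrees(np.arctan2(d[1],d[0])))
E
```

```text
[522.5 159.7 194. ] 63.20830529934815 -163.18585783295407
[513.6 154.8 149. ] 73.15338280825986 -161.49972452143342
[585.7 186.5 170. ] 8.88775203146349 72.32991704657191
```

>>> send_rows:
  increments:
    - [0.8, 0, 40, 0, 0]
    - [1, 0, 54, 0, 0]
    - [1, 0, 54, 0, 0]
    - [1, 0, 45, 5, 0]
    - [1, 0, 25, 10, 0]
    - [1, 0, 0, 10, -0.15]
    - [1, 0, 0, 0, -0.16]
    - [1, 0, 0, 0, -0.16]

```text
time: 38.2
eef_pos: [577.9, -52.2, 236.0]
ee_rot: [[0.7, 0.71, -0.075], [0.709, -0.703, -0.048], [-0.087, -0.02, -0.996]]
ft_force: [-0.0, -0.3, 1.1]
width: 0.3
```

>>> send_rows:
  increments:
    - [1, 0, 0, 0, -0.16]
    - [1, 0, 0, 0, -0.16]
    - [1, 0, 0, 0, -0.16]
    - [1, 0, 0, 0, -0.16]
    - [1, 0, 0, 0, -0.15]
    - [1, 0, 0, 0, 0]
    - [1, 0, 0, 0, 0]

```text
time: 39.08
eef_pos: [571.3, -50.5, 224.6]
ee_rot: [[-0.036, 0.995, -0.094], [0.999, 0.032, -0.043], [-0.04, -0.095, -0.995]]
ft_force: [0.3, 0.2, 0.3]
width: 0.8
```

```bash
python3 - <<'E'
from h import *
c=shot("side","s29",230,120,160,140,5,2)
for a,b in((104,131),):
  print(onz(c,290+(a+.5)/4-.5,190+(b+.5)/4-.5,42.5))
plan(575,-40,55,90)
E
```

```text
[577.4082242   18.90816331  42.5       ]
t 39.17 pos [571.4 -50.5 224.9] psi 92.1 tilt [-0.093 -0.043 -0.995] j [ -9.8  22.   87.1  -3.5  75.8 -10.8] F [ 0.1  0.5 -0.1] M [-0.05 -0.1  -0.  ] w 0.3
tool shift [ 17.1  20.  168.2] spin 0.037
```

View pics/s29.png

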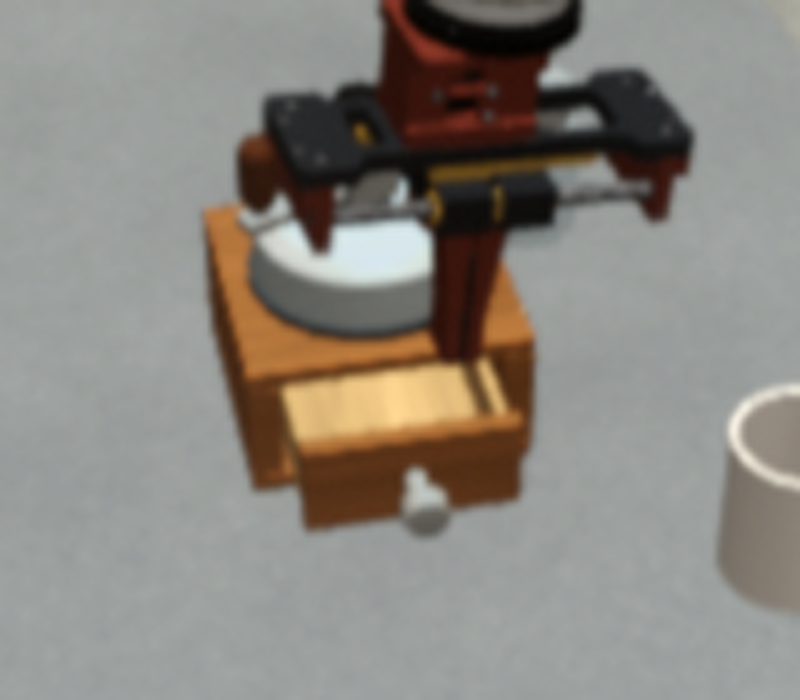

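>>> send_rows:
  increments:
    - [1, 4, 6, 40, 0]
    - [1, 4, 6, 48, 0]
    - [1, 3, 6, 45, 0]
    - [1, 0, 3, 22, 0]
    - [1, 0, 0, 0, 0]
    - [1, 0, 0, 0, 0]

```text
time: 39.92
eef_pos: [581.0, -45.9, 66.2]
ee_rot: [[-0.029, 0.996, -0.087], [0.999, 0.025, -0.044], [-0.042, -0.088, -0.995]]
ft_force: [-0.0, 0.4, -0.2]
width: 0.6
```

```bash
python3 - <<'E'
from h import *
c=shot("side","s30",250,150,140,120,5,2)
plan(579,-20,55,90)
E
```

```text
t 40.02 pos [581.2 -45.9  66.6] psi 91.7 tilt [-0.086 -0.044 -0.995] j [-9.2 32.9 94.4 -3.9 57.2 -8.6] F [-0.   0.6  0.7] M [-0.02 -0.12  0.02] w 0.2
tool shift [26.4 -0.5 10.6] spin 0.029
```

View pics/s30.png

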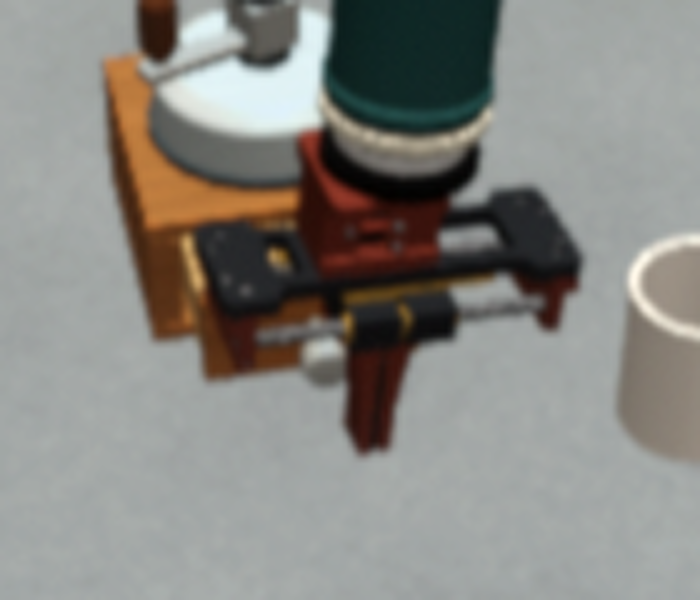

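>>> send_rows:
  increments:
    - [1, 15, -2, 10, 0.03]
    - [1, 0, 0, 0, 0]
    - [1, 20, 0, 0, 0]
    - [1, 0, 0, 0, 0]
    - [1, 12, 0, 0, 0]
    - [1, 0, 0, 0, 0]

```text
time: 40.78
eef_pos: [581.7, 1.9, 59.5]
ee_rot: [[0.001, 0.997, -0.077], [0.999, -0.004, -0.046], [-0.046, -0.077, -0.996]]
ft_force: [-0.1, -0.5, 0.6]
width: 0.4
```

```bash
python3 - <<'E'
from h import *
c=shot("side","s31",250,150,140,120,5,2)
plan(579,53,55,90)
E
```

```text
t 40.88 pos [581.8   1.2  59.4] psi 89.9 tilt [-0.077 -0.046 -0.996] j [-4.8 33.3 95.  -3.6 55.9 -2.5] F [ 0.  -0.8  1. ] M [-0.07 -0.08 -0.01] w 0.6
tool shift [52.  -2.7  2.3] spin -0.001
```

View pics/s31.png

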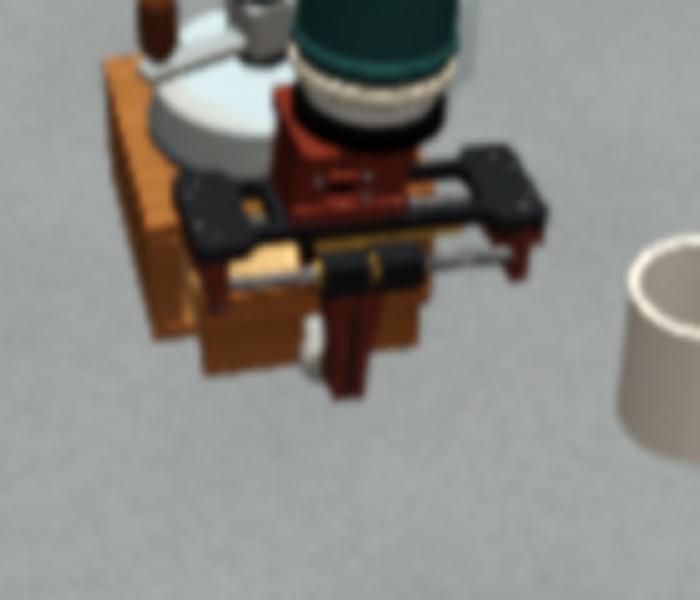

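>>> send_rows:
  increments:
    - [1, 0, -5, 4, 0]
    - [1, 0, 0, 0, 0]
    - [1, 12, -0.5, 0, 0]
    - [1, 0, 0, 0, 0]
    - [1, 15, 0, -0.5, 0]
    - [1, 0, 0, 0, 0]

```text
time: 41.62
eef_pos: [575.9, 29.1, 54.7]
ee_rot: [[0.002, 0.997, -0.077], [0.999, -0.006, -0.046], [-0.046, -0.077, -0.996]]
ft_force: [0.6, 0.5, 0.7]
width: 0.6
```

```bash
python3 - <<'E'
from h import *
c=shot("side","s32",250,150,140,120,5,2)
plan(579,53,55,90)
E
```

```text
t 41.73 pos [576.   28.3  54.7] psi 89.9 tilt [-0.077 -0.047 -0.996] j [-2.3 33.4 95.8 -3.5 55.1  0.1] F [ 0.7 -0.3 -0.9] M [-0.01 -0.13  0.01] w 0.1
tool shift [24.7  2.8 -1.6] spin -0.002
```

View pics/s32.png

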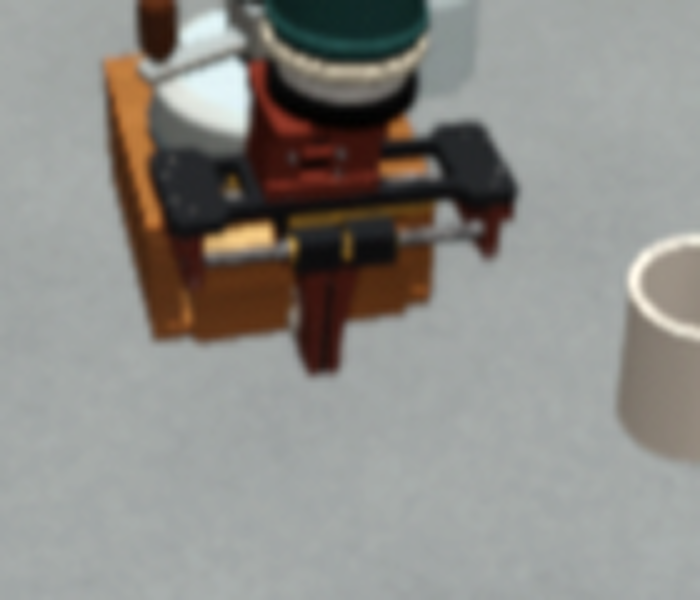

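The drawer is sliding in; its front step at about (332,211) has shrunk. I'll continue.

>>> send_rows:
  increments:
    - [1, 12, 0, -0.5, 0]
    - [1, 0, 0, 0, 0]
    - [1, 10, 0, -0.5, 0]
    - [1, 0, 0, 0, 0]

```text
time: 42.22
eef_pos: [576.3, 51.5, 54.7]
ee_rot: [[0.003, 0.997, -0.076], [0.999, -0.006, -0.047], [-0.047, -0.076, -0.996]]
ft_force: [-0.5, 0.0, -0.3]
width: 0.6
```

```bash
python3 - <<'E'
from h import *
c=shot("side","s33",250,150,140,120,5,1)
plan(579,53,55,90)
E
```

```text
t 42.27 pos [576.3  51.2  54.7] psi 89.8 tilt [-0.076 -0.047 -0.996] j [-0.1 33.6 95.5 -3.3 55.4  2.2] F [0.3 0.4 1.2] M [-0.02 -0.16  0.04] w 0.6
tool shift [ 1.8  2.6 -0.6] spin -0.003
```

View pics/s33.png

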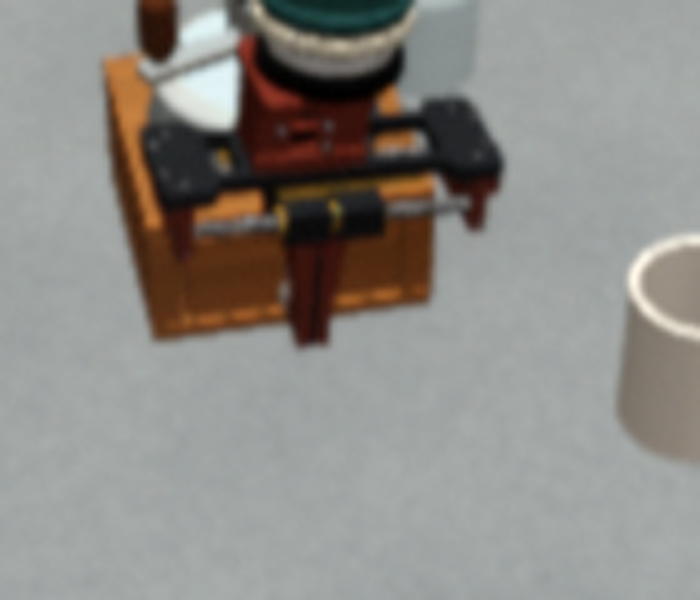

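>>> send_rows:
  increments:
    - [1, 5, 0, 0, 0]
    - [1, 0, 0, 0, 0]
    - [1, 5, 0, 0, 0]
    - [1, 0, 0, 0, 0]

```text
time: 42.78
eef_pos: [576.4, 53.3, 54.8]
ee_rot: [[-0.001, 0.997, -0.077], [0.998, -0.003, -0.061], [-0.061, -0.077, -0.995]]
ft_force: [-0.3, 0.7, -0.4]
width: 0.4
```

```bash
python3 - <<'E'
from h import *
plan(579,53,55,90)
E
```

```text
t 42.77 pos [576.4  53.3  54.8] psi 90.1 tilt [-0.077 -0.061 -0.995] j [ 0.6 33.6 95.3 -4.2 55.6  3.1] F [-0.3  0.7 -0.4] M [-0.03 -0.08  0.01] w 0.4
tool shift [-0.4  2.6 -0.4] spin 0.001
```

>>> send_rows:
  increments:
    - [1, 12, 0, 0, 0]

```text
time: 42.9
eef_pos: [576.5, 55.1, 54.9]
ee_rot: [[-0.008, 0.997, -0.078], [0.997, 0.002, -0.079], [-0.078, -0.079, -0.994]]
ft_force: [-0.1, -68.6, 7.4]
width: 0.5
```

>>> send_rows:
  increments:
    - [1, -15, 0, 0, 0]
    - [1, -35, 0, 0, 0]
    - [1, -40, 0, -5, 0]
    - [1, 0, 0, -40, 0]
    - [1, 0, 0, -50, 0]
    - [1, 0, -30, -50, 0]
    - [1, 0, 0, 0, 0]
    - [1, 0, 0, 0, 0]

```text
time: 43.9
eef_pos: [558.4, -23.4, 211.7]
ee_rot: [[-0.005, 0.997, -0.079], [0.997, -0.001, -0.073], [-0.073, -0.079, -0.994]]
ft_force: [-0.6, 0.7, -0.7]
width: 0.4
```

```bash
python3 - <<'E'
from h import *
c=shot("side","s34",230,110,140,120,5,2)
shot("top","t34",170,140,160,130,5,2)
st()
E
```

```text
t 44.1 pos [558.  -23.7 210.6] psi 90.3 tilt [-0.082 -0.073 -0.994] j [-6.5 21.3 90.4 -4.9 72.5 -4.9] F [ 0.7  0.3 -0.3] M [ 0.   -0.12  0.05] w 0.3
```

View pics/s34.png

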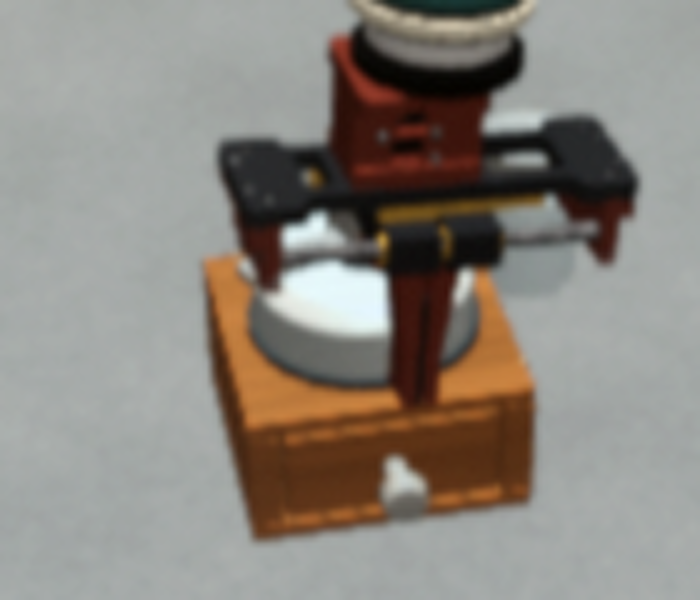

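View pics/t34.png

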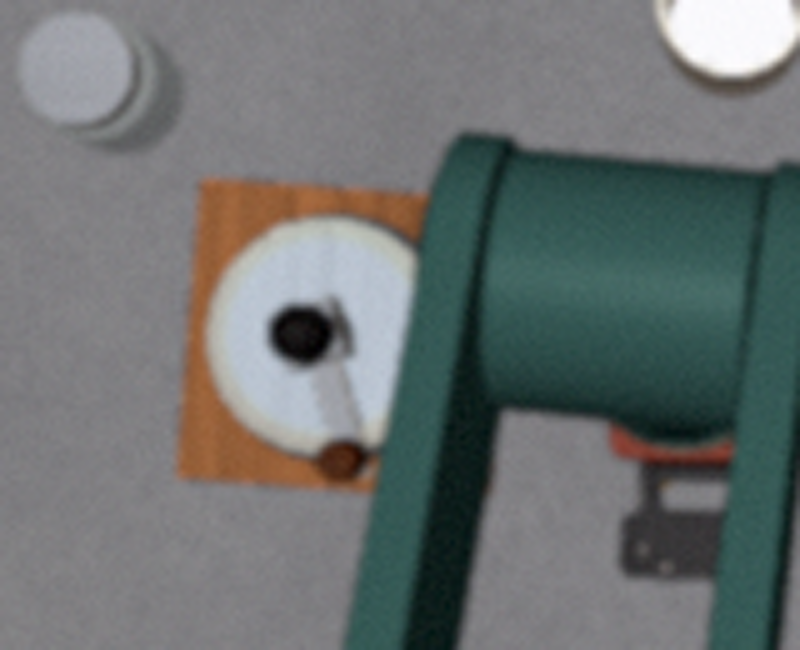

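The drawer is flush; the push peaked at 69 N against its stop. I'll move clear and take one last look.

>>> send_rows:
  increments:
    - [1, -40, 0, -30, 0]
    - [1, -50, 0, -30, 0]
    - [1, -50, 0, -10, 0]
    - [1, -40, 0, 0, 0]
    - [1, 0, 0, 0, 0]
    - [1, 0, 0, 0, 0]

```text
time: 44.85
eef_pos: [564.0, -201.8, 287.1]
ee_rot: [[-0.008, 0.996, -0.094], [0.998, 0.001, -0.068], [-0.068, -0.094, -0.993]]
ft_force: [-0.0, 0.3, -1.5]
width: 0.7
```

```bash
python3 - <<'E'
from h import *
import pickle
c=pickle.load(open("t34.pkl","rb"))
f=lambda a,b,z:onz(c,(a+.5)/5-.5+170,(b+.5)/5-.5+140,z)
k=f(340,458,194);h=f(302,335,204);d=k-h;print(k,h,np.degrees(np.arctan2(d[1],d[0])),np.hypot(d[0],d[1]))
c=shot("side","s35",230,100,140,120,5,2); st()
shot("top","t35",170,140,160,130,5,2)
E
```

```text
[525.62523229 157.27929493 194.        ] [584.14147609 175.6394918  204.        ] -162.58010414072612 61.32901122013622
t 44.95 pos [ 564.1 -201.3  287.3] psi 90.5 tilt [-0.094 -0.069 -0.993] j [-22.8  20.6  80.2  -5.8  82.7 -22.2] F [-0.1 -0.3 -0.1] M [-0.02 -0.14 -0.06] w 0.4
```

View pics/s35.png

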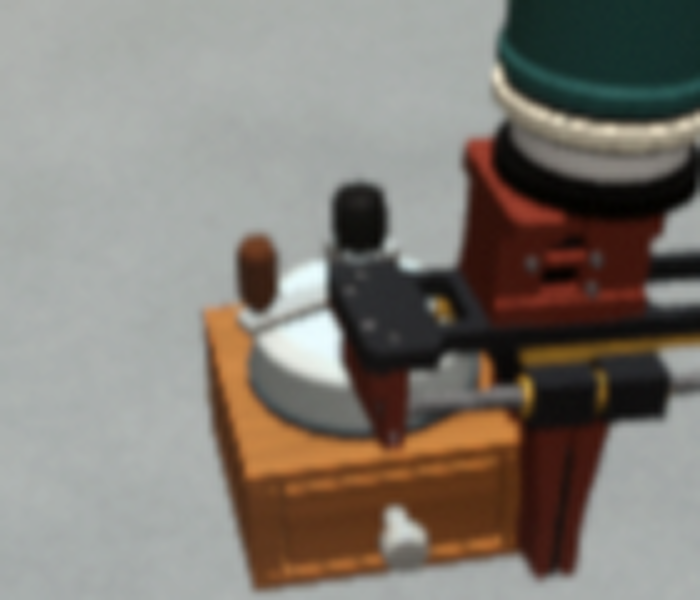

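View pics/t35.png

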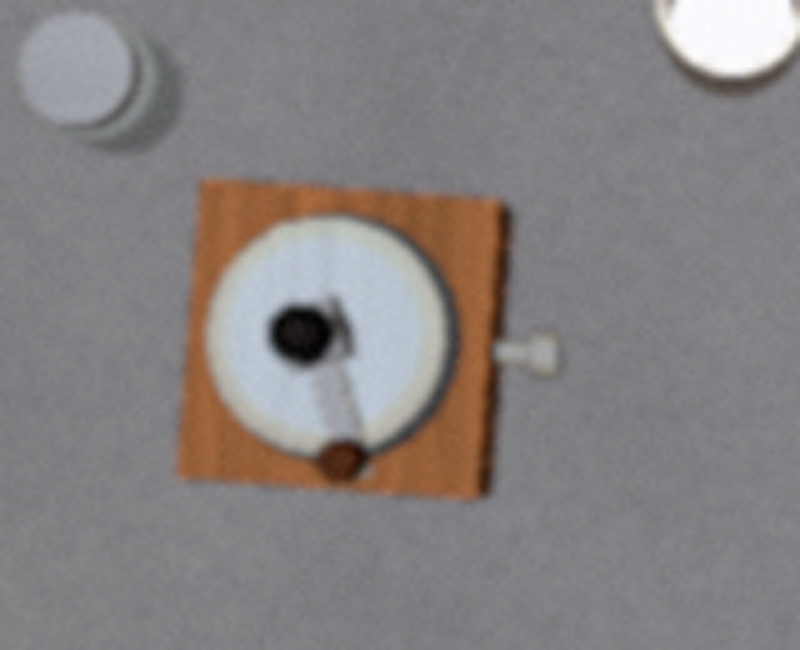

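```bash
python3 -c "
from rig import arm
print(arm.hand_in()); print(arm.get_state()['time'])"
```

```text
the job is handed in; nothing more can be done
None
the job is handed in; nothing more can be done
```

I finished all four steps in order and handed the job in at about 45 s of robot time. `hand_in` gave no verdict.

**What I did:** I set the largest crank on the square shaft and let go, and it dropped level onto the collar. I put the cap over the stud, caged the knob loosely between the fingers, and turned the crank clockwise. Then I pushed the drawer in with the closed fingers.

**Last checks:**
- **Crank and cap:** the final pictures show the crank level on the collar and the cap upright on the hub.
- **Crank turn:** the crank arm went from about -7° to -162°. The push force rose to 21 N at the end, which I read as the stop. That is about 2.7 rad, slightly more than the 2.6 rad possible (2.2 plus play), so my angle readings are a few degrees off. I read the end of travel wrongly at first, when about 5 N of resistance turned out not to be the stop.
- **Drawer:** its front looks flush with the box, after a 69 N finger push against its stop. That is below the 120 N wrist limit.
- **Bystanders:** the jar and mug look unmoved. The bowl was out of the final crops, and I never went near it on purpose.

**Disagreements:** the top camera read about 4–5 mm farther in x than the side camera. I trusted the side camera because it matched the gripper's known position. The tool also drifted to about 5–7° of tilt over the run, which I worked around.

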